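# Fit the filter cartridge into a welding hand shield

## Task

Fit the auto-darkening filter cartridge into the holder on the inside of the welding hand shield: blank (battery) end pushed in under the sprung steel clip as far as its stop, glass end dropped down behind the low lip at the other end, so that it lies flat and fully home. The holder may be set a little nearer or farther in its slots. Keep the side that is up now upwards, do not force the glass, and leave the tin, the spanner, the brush and the tube offcut where they are.

Things in the scene. Friction and masses are not known exactly. Their poses are not given: they have to be found in the camera images.
- cartridge_center (a point): centre of the loose filter cartridge, a flat black block 108 long (x), 51 wide (y), 5 mm thick (z), about 70 g, flat on the bench at the start. x points to its blank end (33 mm of plain black with a round battery cap and two keys, raised under 1 mm); the rest shows a dark green glass pane. z is its upper side, to stay up. Hold it across its width. Its glass cracks above 60 N against the shield
- cartridge_end (a point): the middle of the cartridge's blank end face, half-way up, 54 mm from its centre along its x; this end goes under the clip
- shield: welding hand shield, a black shell 250 by 310 mm lying on its face, inside up; it does not move. Origin on the bench below seat_mid; x points from the holder's lip to its clip, z up. Panel 3 mm thick; the shell's sides rise to 43 mm, 115 mm or more from the origin in x (125 mm on -y, 185 mm on +y); a handle lies at y = 140 to 305 mm, up to 72 mm high
- clip (a joint): angle of the sprung steel leaf at the stop end, rad: 0 closed, up to 0.65. 28 mm wide, hinged 7 mm behind the stop wall; its rounded ridge closes to 3 mm above the ledge, its lip flares up to a 7 mm high mouth. 0.1 with the cartridge home, over 0.11 with its edge past the ridge but tilted. Pushing it in along the ledge takes 4 to 13 N at the ridge, then 3 to 9 N until the rigid stop is felt
- tin: bystander: a closed round tin, 84 mm across, 80 mm high; origin under its centre
- spanner: bystander: a spanner lying flat; origin at the underside of its middle
- brush: bystander: a hand brush lying flat; origin at the underside of its middle
- offcut: bystander: a piece of square steel tube, 90 by 40 by 40 mm; origin under its centre
- seat_mid (a point): where the cartridge's centre would lie when home if the grey filter holder stood mid-way in its slots; 20.5 mm above the bench; axes as shield. The holder is screwed fast up to 8 mm off, either way along x (not along y): see it or feel for it. Its ledge, 18 mm above the bench, carries the cartridge's long edges (rails at |y| 19 to 24 mm) and ends; beside the rails fingers have free room
- stop_mid (a point): foot of the holder's rigid stop wall (6 mm high, on the ledge), mid-way setting: the true wall is up to 8 mm off along x. Back from the true wall: the clip's ridge at 10 mm, its lip's tip at 20 mm, bare ledge from 20 to 35 mm and from there only its side rails, same height; side guides 5 mm high at y = +-27 mm from 0 to 19 mm, opening to +-30 mm at 30 mm. Slide the edge along the ledge to find it
- lip_mid (a point): top inner edge of the rigid lip at the other end, mid-way setting: true place off by as much as the stop wall, always 110 mm from it (the cartridge has 2 mm of play). 4 mm above the ledge, 4 mm thick; guides at y = +-28 mm reach 11 mm in from it. The cartridge comes in over it tilted, blank end 6 to 20 degrees down; its glass end drops behind it only if the blank end is pushed on to the stop
Things that resemble listed ones, but are neither listed nor needed, are in the scene too. Of the things that look like the part that bears cartridge_center, the middle-sized one is meant.

How it is judged:
At the end, for the whole second after the job is handed in: The cartridge lies in the holder, both ends down on the ledge: centre within 12 mm of seat_mid lengthways, 4 mm sideways, 1.5 mm in height, blank end towards the clip, level within 0.02 rad, right side up, and the sprung leaf rests still on it (clip angle 0.06 to 0.16 rad) (x of cartridge_center in the frame of seat_mid between -0.012 and 0.012 m and y of cartridge_center in the frame of seat_mid between -0.004 and 0.004 m and z of cartridge_center in the frame of seat_mid between -0.0015 and 0.0015 m and x of cartridge_end in the frame of seat_mid above 0.04 m and angle between cartridge_center's own z axis and vertical below 0.02 rad and value of joint clip between 0.06 and 0.16 rad and velocity of joint clip below 0.2 rad/s); the robot touches nothing.
It fails at once if the cartridge is pressed against the shield, its holder or its clip with more than 60 N in all (contact force between cartridge and shield above 60 N).
It fails at once if a bystander is moved by more than 20 mm (distance of any of tin, spanner, brush, offcut from where it was at the start of the episode above 0.02 m).
It also fails if it takes over 48 s, if anything falls off the work surface, if the arm or the gripper's body presses on something with over 40 N, if the wrist force passes 120 N, or if a joint passes its speed limit or range.

## Robot

A 6-joint arm with a two-finger parallel gripper is mounted at the origin on the work surface. World frame = base frame: x ahead of the robot, y to its left, z up, the work surface at z = 0. Lengths are in m, angles in rad, forces in N, time in s.
With the tool pointing down it reaches from about 0.225 to 0.725 m from the base axis. Payload 3.1 kg.
Tool frame: the origin (TCP) lies where the fingers leave the gripper's body, on its centre line; the fingertips stand 73 mm ahead of it and the grasp point (between the pads) lies 54 mm ahead of it; z points along the fingers, y is the direction in which the jaws open and shut (so a half turn about z gives the same grasp; the last joint's range is limited). The gripper opens to 85 mm and grips with 20 to 120 N. Pads are 22 mm wide; open, the fingers measure 114 mm over their backs; the gripper's body (76 mm by 85 mm) begins 54 mm behind the grasp point. The pads swing forward as they close: fully open they stand 13 mm farther back than shut.
Start: joints at [-1.269, 0.048, 0.099, 1.622, 0, 1.443], TCP at [0.219, -0.477, 0.304] pointing down, gripper open.
Joint ranges: [-2.91, 2.91], [-0.99, 1.94], [-1.21, 1.42], [-2.12, 2.29], [-1.49, 1.47], [-3.14, 3.14]. Speed limits (rad/s): [2.79, 2.79, 3.14, 3.14, 3.14, 3.14].

## Interface

Orientations are given as a unit quaternion [x, y, z, w].
In Python, from station import robot, vision gives the robot as it stands. The module is installed in compiled form; this text tells all that it offers.
- The arm moves only by the shell command python3 -m jog 'ROWS' [FORCE]. ROWS is JSON, a list that holds one entry, the list of rows, each a list of 7 numbers: the turn, a rotation vector about the tool's x, y, z in units of 360 degrees (1.0 is 360 degrees), then the shift along the tool's x, y, z in units of 1000 mm (1.0 is 1000 mm), then the opening in per cent of the stroke, from 0 (shut) to 100 (fully open). A call has exactly 5 rows; each row is the pose to reach, as a shift and turn from the pose commanded when the call began, along the tool's axes at that moment, turning the shorter way round; what a row does not reach only later rows make up. A row lasts 1/12 s, in which the tool goes at most 41.7 mm and 7.16 degrees, less where a joint would pass 70% of its speed; a pose out of reach is approached as far as the arm can. A call with a number of a shift or a turn outside -1 to 1 is refused whole. A call with a gripper value outside its range is refused whole. The fingers move at their own pace and stop on an object; FORCE is the grip in N (left out, the last holds). Time passes only in rows, so rows that repeat a pose let the fingers close, or fill a call up. It gives the time, the measured TCP pose, the force and the opening at its end, in the units of the state.
- robot.get_obs(): the state, without advancing time (a new reading comes with each control period).
- vision.grab_frame(name): name is "side" or "top"; returns a dict with "pixels" (400x640x3 uint8, red, green, blue), "vertical_fov" (degrees; the focal length in pixels is half the picture's height over the tangent of half this angle, whatever the lens; pixels are square), "cx", "cy" (the principal point, pixels), "cam_to_world" (4x4, takes a point from camera to world coordinates). Camera axes: x right, y down, z forward; pixel columns grow to the right and rows downward; lengths in m; the calibration is good to about 2 mm. A picture is of the moment at which its call begins. There is no depth.
- robot.job_done(): hands the job in, once; it reports no verdict.
The state is a dict: "time_s": time; "joint_positions": joint angles; "dq": joint speeds; "joint_efforts": joint torques, N m; "ee_pos": TCP position; "ee_rot": TCP orientation; "wrist_force": force on the tool from outside, world axes, zero at the start; "moment": the same for the moment, N m; "opening": opening from 0.0 (shut) to 1.0 (fully open).
Only numpy, scipy, OpenCV 4.12 (cv2) and the standard library are available. Lean on these libraries where they do the work, as an engineer would, in place of code of your own. Each camera call takes 0.05 s, during which the arm holds its last target.

## Working session

There is one attempt and no reset: what is moved stays moved. The work goes in short steps, Python scripts to look and compute and a shell command to move; the robot and the scene stay as the last step left them, time stands still between calls to the robot, and variables do not carry over. Pictures are saved under pics/ and viewed, and the job is handed in when it is done.

```bash
mkdir -p pics; python3 - <<'E'
from station import robot, vision
import cv2,numpy as np
o=robot.get_obs(); print(o)
for n in("side","top"):
    f=vision.grab_frame(n); cv2.imwrite(f"pics/{n}0.png",f["pixels"][:,:,::-1]); print(n,f["vertical_fov"],f["cx"],f["cy"],np.round(f["cam_to_world"],4).tolist())
E
```

```text
{'time_s': 0.0, 'joint_positions': array([-1.26877327e+00,  4.87101227e-02,  9.75393654e-02,  1.62199945e+00,
       -9.93524344e-06,  1.44300335e+00]), 'dq': array([-0.00186966,  0.00052422,  0.00128799,  0.00110924, -0.00077988,
       -0.00060904]), 'joint_efforts': array([ 5.38980767e-04, -3.38784385e+01,  3.20013249e+01,  2.02193542e-02,
       -1.15978542e-04, -5.58191488e-06]), 'ee_pos': array([ 0.21862077, -0.47680815,  0.30270878]), 'ee_rot': array([ 9.76995324e-01,  2.13257421e-01, -1.08218455e-04, -1.18200773e-03]), 'wrist_force': array([ 0.25828766, -0.23253659, -0.3475117 ]), 'moment': array([-0.03259831,  0.00145237, -0.00693584]), 'opening': 0.9984183541264143}
side 42.79671341064215 324.54928673694474 203.48769543574983 [[0.9223, -0.2516, 0.2933, 0.1487], [-0.3863, -0.578, 0.7188, -1.0547], [-0.0113, -0.7763, -0.6303, 0.8302], [0.0, 0.0, 0.0, 1.0]]
top 47.45872496001523 317.99209979414684 199.62527936656778 [[-0.012, -0.975, 0.2219, 0.2757], [-0.9999, 0.0119, -0.0015, -0.1547], [-0.0012, -0.2219, -0.9751, 1.1471], [0.0, 0.0, 0.0, 1.0]]
```

View pics/side0.png

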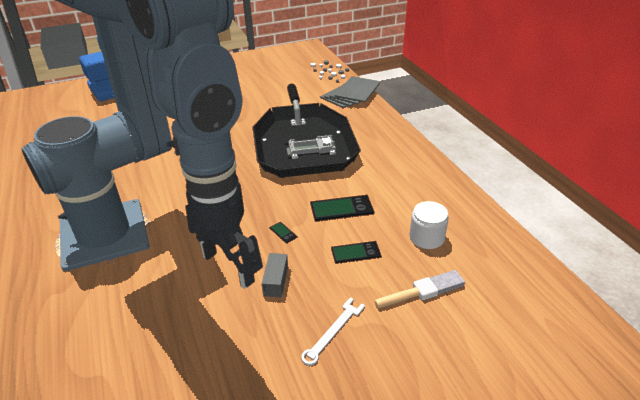

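View pics/top0.png

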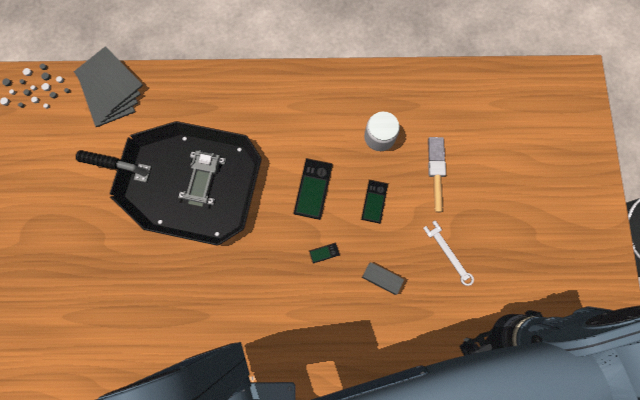

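Three cartridge-like blocks are visible in the top view: large at (313,188), medium at (374,201) and small at (324,253). The description points to the medium one. The shield is at about (190,185), with its holder at (202,180) and the bright clip at (207,158). Next I'll measure them.

```bash
cat > h.py <<'E'
from station import robot, vision
import cv2,numpy as np
from scipy.spatial.transform import Rotation as R
def grab(n): return vision.grab_frame(n)
def cast(f,uv,z):
    uv=np.atleast_2d(np.asarray(uv,float)); T=np.array(f["cam_to_world"]); fl=f["pixels"].shape[0]/2/np.tan(np.radians(f["vertical_fov"])/2)
    d=np.c_[(uv[:,0]-f["cx"])/fl,(uv[:,1]-f["cy"])/fl,np.ones(len(uv))]@T[:3,:3].T
    o=T[:3,3]; return o+d*((z-o[2])/d[:,2])[:,None]
def proj(f,P):
    P=np.atleast_2d(P); T=np.array(f["cam_to_world"]); fl=f["pixels"].shape[0]/2/np.tan(np.radians(f["vertical_fov"])/2)
    c=(P-T[:3,3])@T[:3,:3]; return np.c_[f["cx"]+fl*c[:,0]/c[:,2],f["cy"]+fl*c[:,1]/c[:,2]]
def crop(f,x0,y0,x1,y1,s,name):
    cv2.imwrite(name,cv2.resize(f["pixels"][y0:y1,x0:x1,::-1],None,fx=s,fy=s,interpolation=cv2.INTER_CUBIC))
E
python3 - <<'E'
from h import *
t=grab("top"); s=grab("side")
import pickle; pickle.dump((t,s),open("f0.pkl","wb"))
for f,n,box in((t,"top",(280,140,440,300)),(s,"side",(260,180,420,290))):
    p=f["pixels"].astype(int); m=(p.max(2)<75)
    mm=np.zeros(m.shape,np.uint8); x0,y0,x1,y1=box; mm[y0:y1,x0:x1]=m[y0:y1,x0:x1]
    cs,_=cv2.findContours(mm,cv2.RETR_EXTERNAL,cv2.CHAIN_APPROX_NONE)
    for c in cs:
        if cv2.contourArea(c)<100: continue
        w=cast(f,c[:,0,:],0.005)[:,:2]*1000
        print(n,cv2.boundingRect(c),cv2.minAreaRect(w.astype(np.float32)))
crop(t,100,110,280,255,4,"pics/tsh.png"); crop(t,290,150,410,270,5,"pics/tca.png"); crop(s,245,80,365,180,6,"pics/ssh.png")
crop(s,300,190,400,270,6,"pics/sca.png")
E
```

```text
top (310, 243, 30, 20) ((398.85931396484375, -170.47360229492188), (32.93076705932617, 68.72727966308594), 16.432533264160156)
top (362, 180, 26, 43) ((530.0792846679688, -301.72296142578125), (49.81237030029297, 107.35708618164062), 77.02346801757812)
top (294, 159, 39, 61) ((565.8988647460938, -144.16305541992188), (72.19660949707031, 152.03323364257812), 77.23081970214844)
side (263, 260, 25, 30) ((339.52386474609375, -297.60546875), (89.7049560546875, 44.76492691040039), 61.58428192138672)
side (332, 242, 49, 21) ((530.5018920898438, -303.9786682128906), (53.04314041137695, 105.36333465576172), 76.78741455078125)
side (311, 195, 63, 26) ((566.5925903320312, -145.09515380859375), (77.01834869384766, 149.98875427246094), 77.39024353027344)
```

View pics/tsh.png

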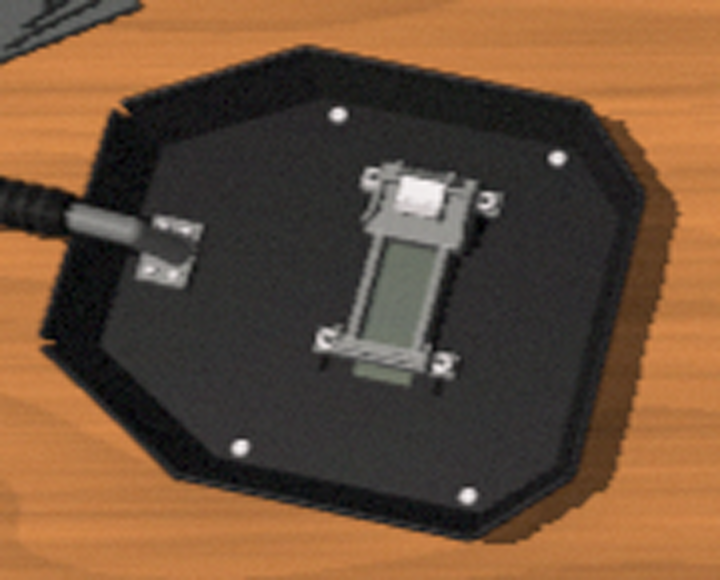

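View pics/tca.png

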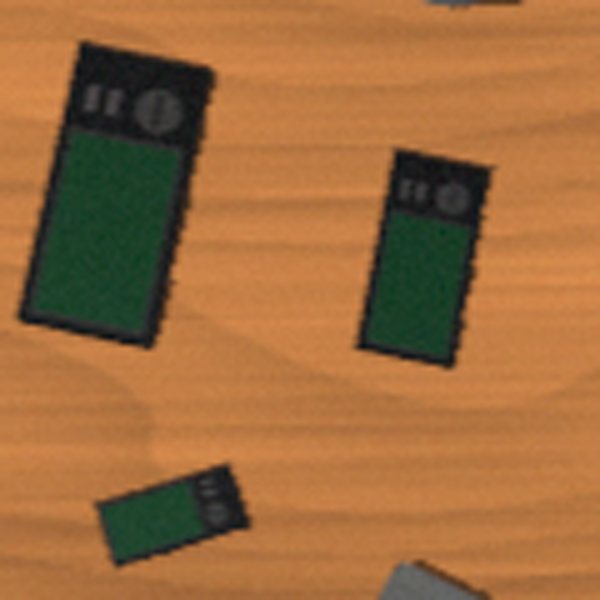

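View pics/ssh.png

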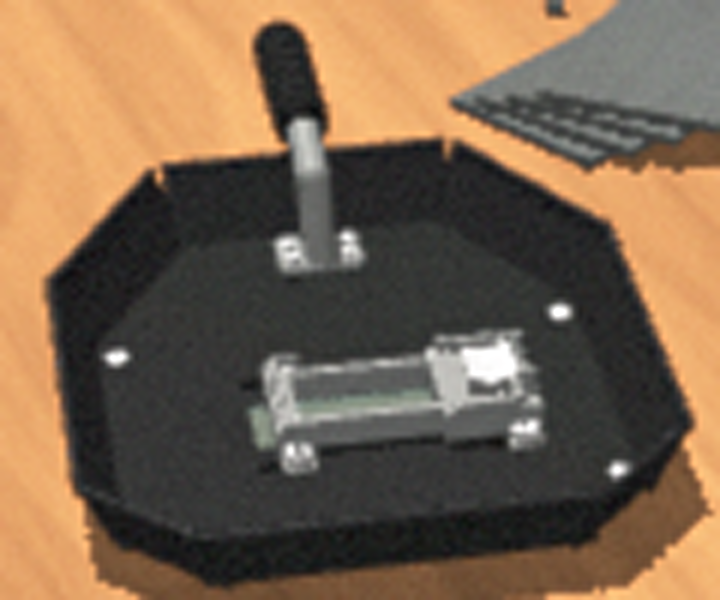

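View pics/sca.png

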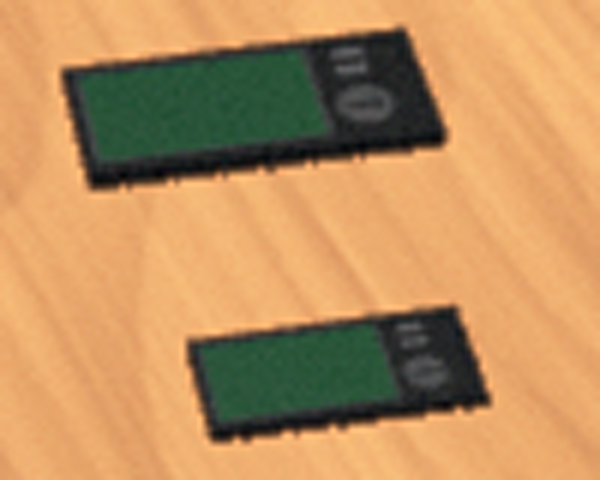

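The three blocks measure 152x72, 107x50 and 69x33 mm. The 107x50 one, at (374,201) top and (356,252) side, matches the description. Its blank end is up in the top view (+x) and the right side is up. Now a closer look at the holder.

```bash
python3 - <<'E'
from h import *
import pickle; t,s=pickle.load(open("f0.pkl","rb"))
crop(t,175,145,230,210,9,"pics/th.png"); crop(s,280,130,345,165,12,"pics/sh.png")
E
```

```text
(no output)
```

View pics/th.png

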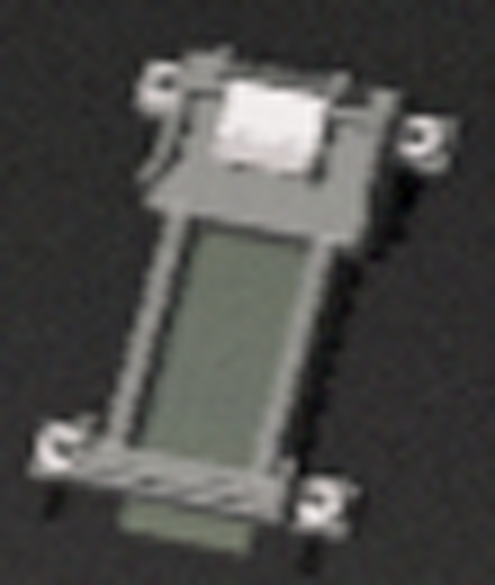

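View pics/sh.png

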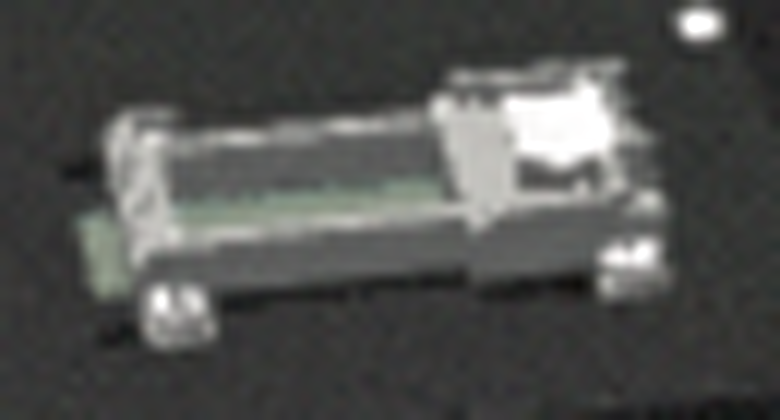

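```bash
python3 - <<'E'
from h import *
import pickle; t,s=pickle.load(open("f0.pkl","rb"))
T=lambda a:[175+(a[0]+.5)/9-.5,145+(a[1]+.5)/9-.5]
S=lambda a:[280+(a[0]+.5)/12-.5,130+(a[1]+.5)/12-.5]
def c(f,p,z): return cast(f,p,z)[0,:2]*1000
rl=[c(t,T(p),.018) for p in((165,225),(110,445))]; rr=[c(t,T(p),.018) for p in((330,250),(270,470))]
for r in(rl,rr): d=r[0]-r[1]; print("rail yaw",np.degrees(np.arctan2(d[1],d[0])))
W=np.array([c(t,T(p),.003) for p in((338,114),)])
dots=[(100+338.5/4-.5,110+114.5/4-.5),(100+557.5/4-.5,110+158/4-.5),(100+239.5/4-.5,110+447.5/4-.5),(100+467.5/4-.5,110+496/4-.5)]
D=cast(t,dots,.004)[:,:2]*1000; print("dots",D.round(1).tolist())
for a,b in((0,2),(1,3),(0,1),(2,3)):
    d=D[a]-D[b]; print(np.degrees(np.arctan2(d[1],d[0])),np.hypot(*d))
yaw=np.radians(-13); 
ex=np.array([np.cos(yaw),np.sin(yaw)]); ey=np.array([-ex[1],ex[0]])
def rep(n,p): print(n,"world",np.round(p,1),"along",round(p@ex,1),"across",round(p@ey,1))
for n,p,z in(("railL0",(165,225),.018),("railL1",(110,445),.018),("railR0",(330,250),.018),("railR1",(270,470),.018),("plateL",(150,200),.018),("plateR",(362,243),.018),("leaftipL",(215,155),.0255),("leaftipR",(315,170),.0255),("leafbackL",(228,80),.024),("leafbackR",(330,97),.024),("lipinL",(110,445),.022),("lipinR",(285,480),.022),("lipoutL",(85,468),.022),("lipoutR",(275,515),.022),("scr1",(160,88),.01),("scr2",(422,140),.01),("scr3",(65,445),.01),("scr4",(322,502),.01)):
    rep(n,c(t,T(p),z))
print("side")
for n,p,z in(("plateNear",(440,105),.018),("plateNearR",(480,205),.018),("leaftipL",(507,95),.0255),("leaftipR",(520,155),.0255),("railR0",(465,212),.018),("railR1",(175,237),.018),("railL0",(430,108),.018),("railL1",(165,138),.018)):
    rep("s "+n,c(s,S(p),z))
rep("cart",np.array([530.2,-302.7]))
E
```

```text
rail yaw -10.843828554879837
rail yaw -12.562793723919295
dots [[707.9, 197.6], [675.6, 51.1], [483.9, 248.7], [450.9, 102.2]]
-12.863237545358306 229.76883715741394
-12.795024056379697 230.4411945668768
77.58034401999498 149.94117930257698
77.32314353348012 150.2118321903502
railL0 world [616.3 166. ] along 563.1 across 300.4
railL1 world [551.4 178.4] along 497.2 across 297.9
railR0 world [608.2 118.3] along 566.0 across 252.1
railR1 world [543.6 132.7] along 499.8 across 251.6
plateL world [623.8 170.7] along 569.4 across 306.6
plateR world [610.2 109.2] along 570.0 across 243.7
leaftipL world [634.7 150.6] along 584.6 across 289.5
leaftipR world [629.9 121.7] along 586.3 across 260.3
leafbackL world [657.7 148.3] along 607.5 across 292.4
leafbackR world [652.2 118.7] along 608.8 across 262.4
lipinL world [550.5 177.2] along 496.5 across 296.5
lipinR world [539.7 127.3] along 497.2 across 245.5
lipoutL world [543.9 183.9] along 488.5 across 301.6
lipoutR world [529.6 129.7] along 486.8 across 245.5
scr1 world [660.3 171.8] along 604.7 across 315.9
scr2 world [643.5  94.8] along 605.7 across 237.1
scr3 world [553.5 193.6] along 495.8 across 313.2
scr4 world [535.9 119.5] along 495.3 across 237.0
side
s plateNear world [623.6 167.7] along 569.9 across 303.7
s plateNearR world [615.3 121.2] along 572.3 across 256.5
s leaftipL world [636.2 154. ] along 585.2 across 293.2
s leaftipR world [628.5 127.2] along 583.8 across 265.3
s railR0 world [610.8 119.7] along 568.2 across 254.1
s railR1 world [542.2 137.7] along 497.3 across 256.2
s railL0 world [620.8 167.4] along 567.2 across 302.7
s railL1 world [555.4 180.9] along 500.4 across 301.2
cart world [ 530.2 -302.7] along 584.7 across -175.7
```

```bash
cat > plan.py <<'E'
from h import *
def Rt(yaw,tilt=0): # tool x along yaw, z down; tilt>0: x-end (blank) down
    y=np.radians(yaw); t=np.radians(tilt)
    base=np.array([[np.cos(y),np.sin(y),0],[np.sin(y),-np.cos(y),0],[0,0,-1]])
    # columns: x=(c,s,0), y=(s,-c,0), z=(0,0,-1)
    return R.from_matrix(base)*R.from_rotvec([0,-t,0])
def delta(pos,rot):
    o=robot.get_obs(); r0=R.from_quat(o["ee_rot"])
    d=r0.inv().apply(np.array(pos)-o["ee_pos"]); rv=(r0.inv()*rot).as_rotvec()/(2*np.pi)
    print("t",round(o["time_s"],2),"pos",o["ee_pos"].round(4),"F",o["wrist_force"].round(1),"op",round(float(o["opening"]),3)); print("turn",rv.round(5),"shift",d.round(4))
E
python3 - <<'E'
from plan import *
print((Rt(0,10).as_matrix()@[1,0,0]).round(3))
delta([.5303,-.3028,.17],Rt(-13))
E
```

```text
[ 0.985  0.    -0.174]
t 0.2 pos [ 0.2187 -0.477   0.3031] F [ 0.4 -0.2  0.9] op 0.997
turn [-2.4000e-04  5.0000e-05  1.0451e-01] shift [ 0.3559 -0.0283  0.1332]
```

```bash
python3 -m jog '[[[0,0,0.015,0.03,-0.002,0.01,66],[0,0,0.03,0.07,-0.005,0.025,66],[0,0,0.047,0.11,-0.008,0.04,66],[0,0,0.063,0.15,-0.011,0.055,66],[0,0,0.078,0.187,-0.014,0.07,66]]]' 60
python3 -c "
from plan import *
delta([.5303,-.3028,.13],Rt(-13))"
```

```text
time_s: 0.62
ee_pos: [0.3827, -0.3865, 0.2341]
ee_rot: [0.999, -0.033, 0.0, 0.0]
wrist_force: [0.8, -1.0, -0.1]
opening: 0.657
t 0.62 pos [ 0.3827 -0.3865  0.2341] F [ 0.8 -1.  -0.1] op 0.657
turn [ 7.000e-05 -7.000e-05  2.564e-02] shift [ 0.1417 -0.0933  0.1041]
```

```bash
python3 -m jog '[[[0,0,0.01,0.028,-0.018,0.02,66],[0,0,0.02,0.056,-0.037,0.04,66],[0,0,0.0256,0.085,-0.056,0.062,66],[0,0,0.0256,0.113,-0.074,0.083,66],[0,0,0.0256,0.1417,-0.0933,0.104,66]]]'
python3 - <<'E'
from plan import *
delta([.5303,-.3028,.09],Rt(-13))
t=grab("top");s=grab("side")
crop(t,330,130,450,230,6,"pics/t1.png");crop(s,300,180,420,280,6,"pics/s1.png")
E
```

```text
time_s: 1.03
ee_pos: [0.5296, -0.3017, 0.1293]
ee_rot: [0.994, -0.11, -0.0, 0.0]
wrist_force: [0.3, 0.4, 0.6]
opening: 0.659
t 1.03 pos [ 0.5296 -0.3017  0.1293] F [0.3 0.4 0.6] op 0.659
turn [2.e-05 6.e-05 9.e-04] shift [0.001  0.0009 0.0393]
```

View pics/t1.png

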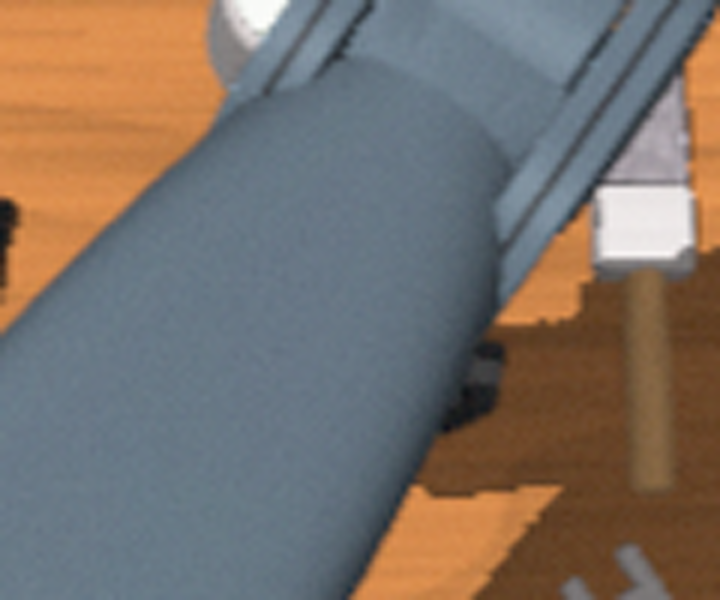

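View pics/s1.png

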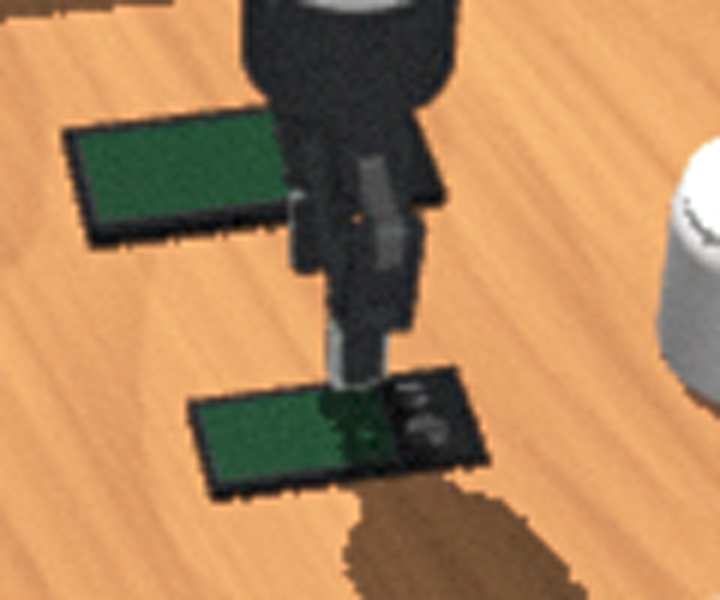

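```bash
python3 -m jog '[[[0,0,0.0009,0.001,0.001,0.012,66],[0,0,0.0009,0.001,0.001,0.024,66],[0,0,0.0009,0.001,0.001,0.036,66],[0,0,0.0009,0.001,0.001,0.048,66],[0,0,0.0009,0.001,0.001,0.05,66]]]'
python3 - <<'E'
from plan import *
delta([.5303,-.3028,.07],Rt(-13))
s=grab("side")
crop(s,310,190,410,280,7,"pics/s2.png")
E
```

```text
time_s: 1.55
ee_pos: [0.5269, -0.3038, 0.0775]
ee_rot: [0.993, -0.114, -0.002, -0.001]
wrist_force: [-0.2, 0.2, -0.1]
opening: 0.66
t 1.55 pos [ 0.5269 -0.3038  0.0775] F [-0.2  0.2 -0.1] op 0.66
turn [-0.00028  0.0007  -0.00027] shift [ 0.0031 -0.0018  0.0074]
```

View pics/s2.png

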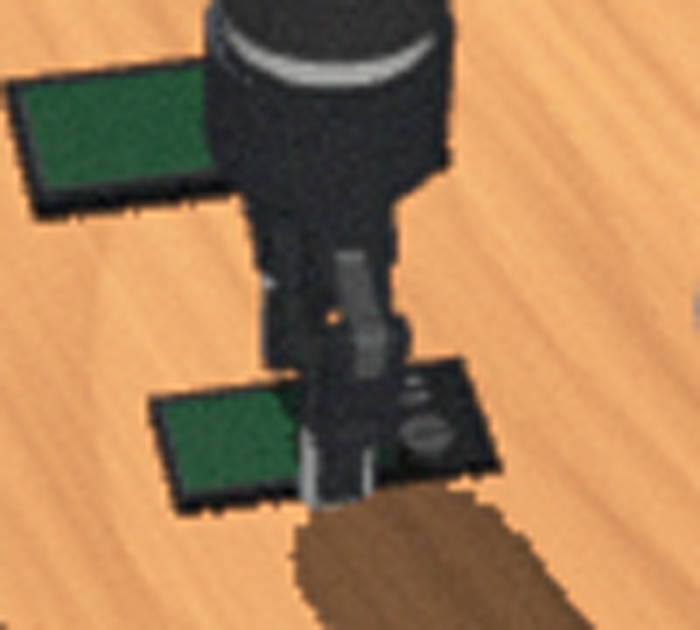

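```bash
python3 -m jog '[[[0,0.0005,0,0.002,-0.001,0.001,66],[0,0.0005,0,0.002,-0.001,0.002,66],[0,0.0005,0,0.002,-0.001,0.003,66],[0,0.0005,0,0.002,-0.001,0.004,66],[0,0.0005,0,0.002,-0.001,0.004,66]]]'
python3 - <<'E'
from plan import *
delta([.5303,-.3028,.07],Rt(-13))
E
```

```text
time_s: 2.02
ee_pos: [0.5316, -0.3037, 0.077]
ee_rot: [0.994, -0.113, 0.002, 0.0]
wrist_force: [-0.0, -0.3, -0.4]
opening: 0.657
t 2.02 pos [ 0.5316 -0.3037  0.077 ] F [-0.  -0.3 -0.4] op 0.657
turn [ 6.0e-05 -6.1e-04  2.0e-05] shift [-0.0015 -0.0005  0.007 ]
```

```bash
python3 -m jog '[[[0,0,0,0,0,0,66],[0,0,0,0,0,0,66],[0,0,0,0,0,0,66],[0,0,0,0,0,0,66],[0,0,0,0,0,0,66]]]'
python3 - <<'E'
from plan import *
delta([.5303,-.3028,.07],Rt(-13))
print(robot.get_obs()["joint_positions"],robot.get_obs()["dq"])
E
```

```text
time_s: 2.43
ee_pos: [0.5315, -0.3035, 0.0766]
ee_rot: [0.994, -0.113, 0.002, 0.0]
wrist_force: [0.1, 0.7, -0.8]
opening: 0.662
t 2.43 pos [ 0.5315 -0.3035  0.0766] F [ 0.1  0.7 -0.8] op 0.662
turn [ 0.0e+00 -5.1e-04  3.0e-05] shift [-0.0013 -0.0004  0.0066]
[-6.28890167e-01  3.36198308e-01 -2.64192632e-02  1.20521335e+00
  1.24077526e-03  2.73943018e+00] [-0.00196112  0.00090437  0.00239648  0.00063139  0.00015437  0.00028791]
```

```bash
python3 -m jog '[[[0,-0.0003,0,-0.001,0,0.001,66],[0,-0.0003,0,-0.001,0,0.002,66],[0,-0.0003,0,-0.001,0,0.003,66],[0,-0.0003,0,-0.001,0,0.003,66],[0,-0.0003,0,-0.001,0,0.003,66]]]'
python3 -m jog '[[[0,0,0,0,0,0.001,66],[0,0,0,0,0,0.002,66],[0,0,0,0,0,0.002,66],[0,0,0,0,0,0.002,66],[0,0,0,0,0,0.002,66]]]'
python3 - <<'E'
from plan import *
delta([.5303,-.3028,.07],Rt(-13))
s=grab("side")
crop(s,310,190,410,280,7,"pics/s3.png")
E
```

```text
time_s: 2.85
ee_pos: [0.5304, -0.3033, 0.0735]
ee_rot: [0.994, -0.113, 0.001, 0.0]
wrist_force: [0.1, 0.7, 0.4]
opening: 0.66
time_s: 3.27
ee_pos: [0.5306, -0.3034, 0.0731]
ee_rot: [0.994, -0.113, 0.001, 0.0]
wrist_force: [-1.7, 1.2, 5.6]
opening: 0.66
t 3.27 pos [ 0.5306 -0.3034  0.0731] F [-1.7  1.2  5.6] op 0.66
turn [ 3.e-05 -3.e-04  5.e-05] shift [-0.0004 -0.0005  0.0031]
```

View pics/s3.png

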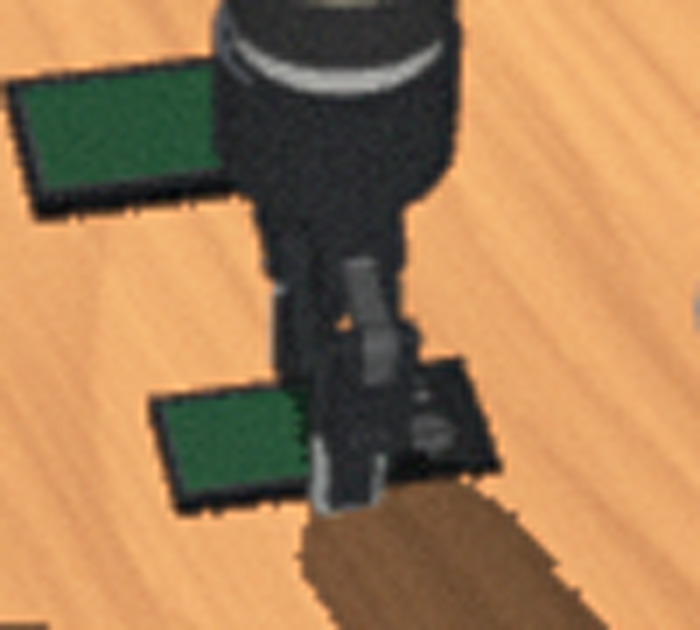

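```bash
python3 - <<'E'
from plan import *
s=grab("side"); o=robot.get_obs(); print(o["wrist_force"],o["moment"],o["ee_rot"])
r=R.from_quat(o["ee_rot"])
for w in(29,30):
  for L in(.066,.070,.073):
    for sg in(1,-1):
      P=o["ee_pos"]+r.apply([0,sg*w/1000,L]); u=proj(s,P)[0]; print(w,L,sg,P.round(4),((u-[310,190]+.5)*7-.5).round(0))
E
```

```text
[-2.45150086  0.78254796  6.39256967] [0.39205785 0.43733591 0.01964397] [ 9.93589898e-01 -1.13040717e-01  9.40291743e-04  1.65847464e-04]
29 0.066 1 [ 0.5242 -0.3316  0.0071] [342. 491.]
29 0.066 -1 [ 0.5372 -0.2751  0.0071] [304. 369.]
29 0.07 1 [ 0.5242 -0.3316  0.0031] [342. 500.]
29 0.07 -1 [ 0.5372 -0.2751  0.0031] [304. 378.]
29 0.073 1 [ 5.242e-01 -3.316e-01  1.000e-04] [342. 507.]
29 0.073 -1 [ 5.372e-01 -2.751e-01  1.000e-04] [304. 384.]
30 0.066 1 [ 0.524  -0.3326  0.0071] [343. 493.]
30 0.066 -1 [ 0.5375 -0.2741  0.0071] [303. 367.]
30 0.07 1 [ 0.524  -0.3326  0.0031] [343. 502.]
30 0.07 -1 [ 0.5375 -0.2741  0.0031] [303. 376.]
30 0.073 1 [ 5.240e-01 -3.326e-01  1.000e-04] [342. 509.]
30 0.073 -1 [ 5.375e-01 -2.741e-01  1.000e-04] [303. 382.]
```

```bash
python3 -m jog '[[[0,0,0,0,-0.001,-0.004,80],[0,0,0,0,-0.001,-0.004,80],[0,0,0,0,-0.001,-0.004,80],[0,0,0,0,-0.001,-0.002,80],[0,0,0,0,-0.001,0,80]]]'
python3 -c "
from plan import *
delta([.5303,-.3028,.07],Rt(-13)); print(robot.get_obs()['moment'])"
```

```text
time_s: 3.78
ee_pos: [0.5306, -0.3023, 0.0712]
ee_rot: [0.994, -0.113, 0.001, 0.0]
wrist_force: [-0.1, -0.2, 0.6]
opening: 0.797
t 3.78 pos [ 0.5306 -0.3023  0.0712] F [-0.1 -0.2  0.6] op 0.797
turn [-1.0e-05 -1.8e-04  2.0e-05] shift [-0.0002  0.0006  0.0012]
[ 0.02181889 -0.00567204  0.05719876]
```

```bash
python3 -m jog '[[[0,0,0,0,0,0.001,80],[0,0,0,0,0,0.002,80],[0,0,0,0,0,0.003,80],[0,0,0,0,0,0.003,80],[0,0,0,0,0,0.003,80]]]'
python3 -c "
from plan import *
delta([.5303,-.3028,.07],Rt(-13)); print(robot.get_obs()['moment'])"
```

```text
time_s: 4.2
ee_pos: [0.5306, -0.3023, 0.0684]
ee_rot: [0.994, -0.113, 0.0, 0.0]
wrist_force: [0.6, 0.4, 0.1]
opening: 0.797
t 4.2 pos [ 0.5306 -0.3023  0.0684] F [0.6 0.4 0.1] op 0.797
turn [-2.0e-05 -1.6e-04  0.0e+00] shift [-0.0002  0.0006 -0.0016]
[0.0631855  0.06470483 0.0048434 ]
```

```bash
python3 -m jog '[[[0,0,0,0,0,-0.0015,80],[0,0,0,0,0,-0.0015,70],[0,0,0,0,0,-0.0015,50],[0,0,0,0,0,-0.0015,50],[0,0,0,0,0,-0.0015,50]]]' 70
python3 -m jog '[[[0,0,0,0,0,0,50],[0,0,0,0,0,0,50],[0,0,0,0,0,0,50],[0,0,0,0,0,0,50],[0,0,0,0,0,0,50]]]'
python3 -c "
from plan import *
delta([.5303,-.3028,.07],Rt(-13)); print(robot.get_obs()['moment'])
s=grab('side');crop(s,310,190,410,280,7,'pics/s4.png')"
```

```text
time_s: 4.62
ee_pos: [0.5312, -0.3026, 0.0713]
ee_rot: [0.994, -0.113, 0.001, 0.0]
wrist_force: [-0.6, 0.8, 4.8]
opening: 0.557
time_s: 5.03
ee_pos: [0.5312, -0.3027, 0.0712]
ee_rot: [0.994, -0.113, 0.001, 0.0]
wrist_force: [-0.6, -0.3, 5.1]
opening: 0.561
t 5.03 pos [ 0.5312 -0.3027  0.0712] F [-0.6 -0.3  5.1] op 0.561
turn [ 1.0e-04 -4.6e-04  2.0e-05] shift [-0.0009  0.0003  0.0012]
[0.13668979 0.12815095 0.00461938]
```

View pics/s4.png

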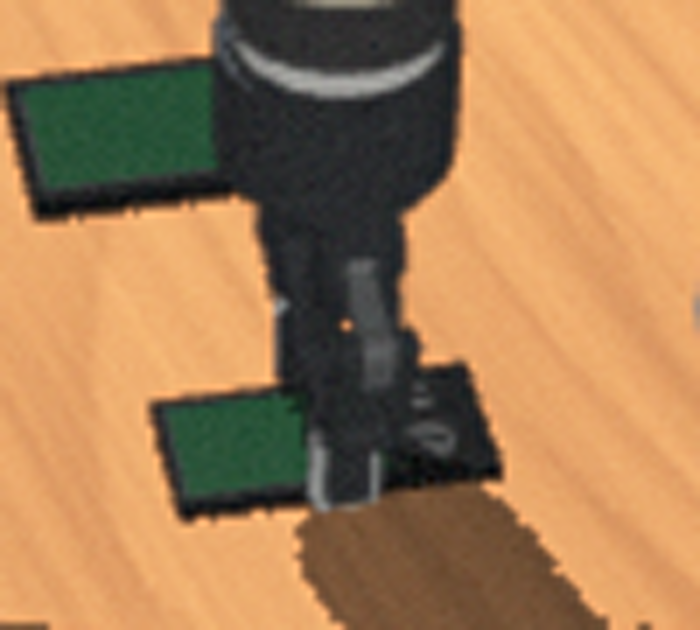

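```bash
python3 -m jog '[[[0,0,0,0,0,-0.01,50],[0,0,0,0,0,-0.03,50],[0,0,0,0,0,-0.055,50],[0,0,0,0,0,-0.08,50],[0,0,0,0,0,-0.1,50]]]' 80
python3 -c "
from plan import *
delta([.55,-.29,.17],Rt(-13,8)); print(robot.get_obs()['moment'])
s=grab('side');crop(s,290,140,410,240,6,'pics/s5.png')"
```

```text
time_s: 5.5
ee_pos: [0.5304, -0.3023, 0.1716]
ee_rot: [0.994, -0.113, 0.001, 0.0]
wrist_force: [0.3, -0.3, -0.3]
opening: 0.554
t 5.5 pos [ 0.5304 -0.3023  0.1716] F [ 0.3 -0.3 -0.3] op 0.554
turn [ 3.000e-05 -2.244e-02  1.000e-05] shift [ 0.0163 -0.0164  0.0016]
[ 0.00809101 -0.02524212 -0.00793193]
```

View pics/s5.png

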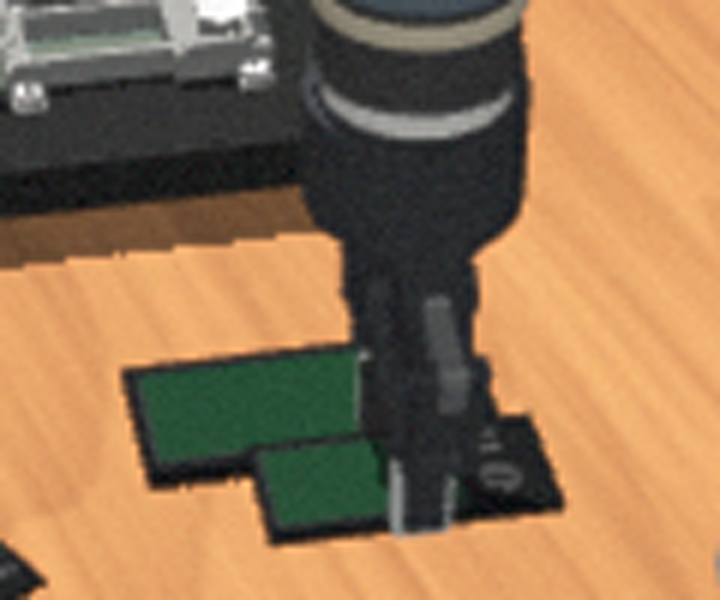

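The grasp held. However, keeping this wrist orientation at the holder would need j6 ≈ 3.6, past its 3.14 limit, so I'll set the cartridge down and regrip it with the tool turned half a turn.

```bash
python3 -m jog '[[[0,0,0,0,0,0.025,50],[0,0,0,0,0,0.05,50],[0,0,0,0,0,0.075,50],[0,0,0,0,0,0.09,50],[0,0,0,0,0,0.0975,50]]]'
python3 -m jog '[[[0,0,0,0,0,0.001,50],[0,0,0,0,0,0.002,50],[0,0,0,0,0,0.003,50],[0,0,0,0,0,0.003,50],[0,0,0,0,0,0.003,50]]]'
```

```text
time_s: 5.97
ee_pos: [0.5286, -0.3009, 0.0711]
ee_rot: [0.994, -0.113, -0.002, -0.001]
wrist_force: [-12.7, 9.8, 31.0]
opening: 0.56
time_s: 6.38
ee_pos: [0.53, -0.3019, 0.0713]
ee_rot: [0.994, -0.113, -0.0, -0.0]
wrist_force: [-3.6, 3.3, 7.6]
opening: 0.556
```

```bash
python3 -m jog '[[[0,0,0,0,0,0,80],[0,0,0,0,0,0,80],[0,0,0,0,0,-0.02,80],[0,0,0,0,0,-0.05,80],[0,0,0,0,0,-0.08,80]]]'
python3 -m jog '[[[0,0,-0.018,0,0,-0.01,80],[0,0,-0.036,0,0,-0.01,80],[0,0,-0.055,0,0,-0.01,80],[0,0,-0.074,0,0,-0.01,80],[0,0,-0.093,0,0,-0.01,80]]]'
python3 -m jog '[[[0,0,-0.019,0,0,0,80],[0,0,-0.038,0,0,0,80],[0,0,-0.057,0,0,0,80],[0,0,-0.076,0,0,0,80],[0,0,-0.095,0,0,0,80]]]'
python3 -m jog '[[[0,0,-0.019,0,0,0,80],[0,0,-0.038,0,0,0,80],[0,0,-0.057,0,0,0,80],[0,0,-0.076,0,0,0,80],[0,0,-0.095,0,0,0,80]]]'
python3 -m jog '[[[0,0,-0.019,0,0,0,80],[0,0,-0.038,0,0,0,80],[0,0,-0.057,0,0,0,80],[0,0,-0.076,0,0,0,80],[0,0,-0.095,0,0,0,80]]]'
python3 - <<'E'
from plan import *
delta([.53,-.302,.1],Rt(167))
s=grab("side")
p=s["pixels"].astype(int); m=(p.max(2)<75); mm=np.zeros(m.shape,np.uint8); mm[236:275,320:400]=m[236:275,320:400]
crop(s,300,180,420,280,6,"pics/s6.png")
E
```

```text
time_s: 6.8
ee_pos: [0.5296, -0.3016, 0.1484]
ee_rot: [0.994, -0.113, -0.001, -0.001]
wrist_force: [0.9, -0.3, 0.5]
opening: 0.801
time_s: 7.22
ee_pos: [0.5307, -0.3025, 0.1595]
ee_rot: [0.984, 0.181, 0.001, 0.0]
wrist_force: [0.1, 0.0, 0.1]
opening: 0.798
time_s: 7.63
ee_pos: [0.5306, -0.3024, 0.1593]
ee_rot: [0.887, 0.462, 0.0, 0.0]
wrist_force: [0.4, 0.1, 0.2]
opening: 0.799
time_s: 8.05
ee_pos: [0.5306, -0.3024, 0.1593]
ee_rot: [0.712, 0.702, 0.0, 0.001]
wrist_force: [0.1, 0.3, 0.8]
opening: 0.798
time_s: 8.47
ee_pos: [0.5306, -0.3024, 0.1593]
ee_rot: [0.474, 0.881, 0.0, 0.001]
wrist_force: [-0.3, -0.0, 0.5]
opening: 0.801
t 8.47 pos [ 0.5306 -0.3024  0.1593] F [-0.3 -0.   0.5] op 0.801
turn [ 7.0000e-05  1.8000e-04 -1.2105e-01] shift [ 0.0007 -0.0004  0.0593]
```

View pics/s6.png

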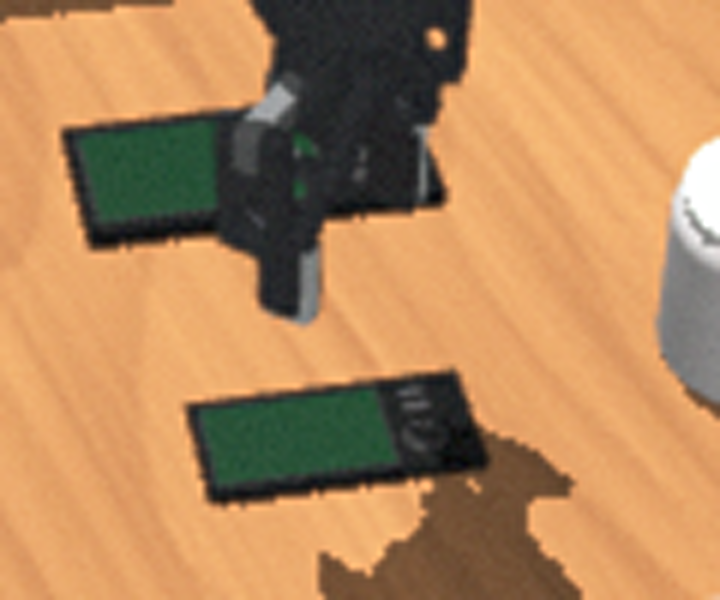

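```bash
python3 -m jog '[[[0,0,-0.019,0,0,0.005,80],[0,0,-0.038,0,0,0.01,80],[0,0,-0.057,0,0,0.015,80],[0,0,-0.076,0,0,0.02,80],[0,0,-0.095,0,0,0.025,80]]]'
python3 -m jog '[[[0,0,-0.018,0,0,0.015,80],[0,0,-0.026,0,0,0.03,80],[0,0,-0.026,0,0,0.04,80],[0,0,-0.026,0,0,0.047,80],[0,0,-0.026,0,0,0.05,80]]]'
python3 - <<'E'
from plan import *
delta([.5303,-.3028,.07],Rt(167))
E
```

```text
time_s: 8.93
ee_pos: [0.5306, -0.3024, 0.1341]
ee_rot: [0.195, 0.981, -0.0, 0.001]
wrist_force: [0.7, -0.6, 0.7]
opening: 0.796
time_s: 9.35
ee_pos: [0.5299, -0.3018, 0.0829]
ee_rot: [0.117, 0.993, 0.001, -0.001]
wrist_force: [-0.8, -0.3, 0.6]
opening: 0.802
t 9.35 pos [ 0.5299 -0.3018  0.0829] F [-0.8 -0.3  0.6] op 0.802
turn [ 0.00016 -0.00018 -0.00134] shift [-0.0006 -0.0009  0.0129]
```

```bash
python3 -m jog '[[[0,0,-0.0013,-0.0005,-0.001,0.004,80],[0,0,-0.0013,-0.0005,-0.001,0.008,80],[0,0,-0.0013,-0.0005,-0.001,0.0115,80],[0,0,-0.0013,-0.0005,-0.001,0.0115,80],[0,0,-0.0013,-0.0005,-0.001,0.0115,80]]]'
python3 -m jog '[[[0,0,0,0,0,0,65],[0,0,0,0,0,0,50],[0,0,0,0,0,0,50],[0,0,0,0,0,0,50],[0,0,0,0,0,0,50]]]' 80
python3 - <<'E'
from plan import *
delta([.5303,-.3028,.07],Rt(167)); print(robot.get_obs()["ee_rot"])
s=grab("side");crop(s,310,190,410,280,7,'pics/s7.png')
E
```

```text
time_s: 9.77
ee_pos: [0.531, -0.3034, 0.0732]
ee_rot: [0.112, 0.994, -0.0, 0.001]
wrist_force: [0.6, 0.8, 0.3]
opening: 0.8
time_s: 10.18
ee_pos: [0.5322, -0.3043, 0.0758]
ee_rot: [0.112, 0.994, -0.001, 0.003]
wrist_force: [-0.9, -0.4, 7.6]
opening: 0.498
t 10.18 pos [ 0.5322 -0.3043  0.0758] F [-0.9 -0.4  7.6] op 0.498
turn [-0.00027  0.00083  0.00031] shift [0.0022 0.0011 0.0058]
[ 0.11224748  0.99367649 -0.00112488  0.00250449]
```

View pics/s7.png

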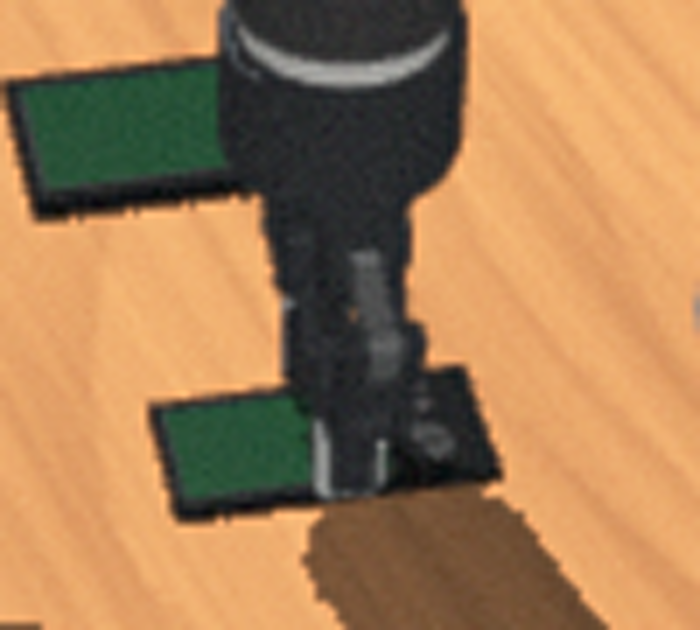

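```bash
python3 -m jog '[[[0,0,0,0,0,-0.003,80],[0,0,0,0,0,-0.003,80],[0,0,0,0,0,0,80],[0,0,0,0.0005,0,0.002,80],[0,0,0,0.0008,0,0.003,80]]]'
python3 -m jog '[[[0,0,0,0,0,0,80],[0,0,0,0,0,0,80],[0,0,0,0,0,0,80],[0,0,0,0,0,0,80],[0,0,0,0,0,0,80]]]'
python3 - <<'E'
from plan import *
delta([.5303,-.3028,.07],Rt(167)); print(robot.get_obs()["ee_rot"])
s=grab("side");crop(s,310,190,410,280,7,'pics/s8.png')
E
```

```text
time_s: 10.65
ee_pos: [0.5295, -0.3028, 0.0689]
ee_rot: [0.112, 0.994, 0.0, -0.0]
wrist_force: [-0.4, 0.3, -0.2]
opening: 0.802
time_s: 11.07
ee_pos: [0.5302, -0.3033, 0.0702]
ee_rot: [0.112, 0.994, -0.0, 0.001]
wrist_force: [0.4, -0.1, -0.3]
opening: 0.802
t 11.07 pos [ 0.5302 -0.3033  0.0702] F [ 0.4 -0.1 -0.3] op 0.802
turn [-1.0e-05  2.4e-04  3.1e-04] shift [0.     0.0005 0.0002]
[ 1.12222191e-01  9.93682860e-01 -1.28294949e-04  7.32536412e-04]
```

View pics/s8.png

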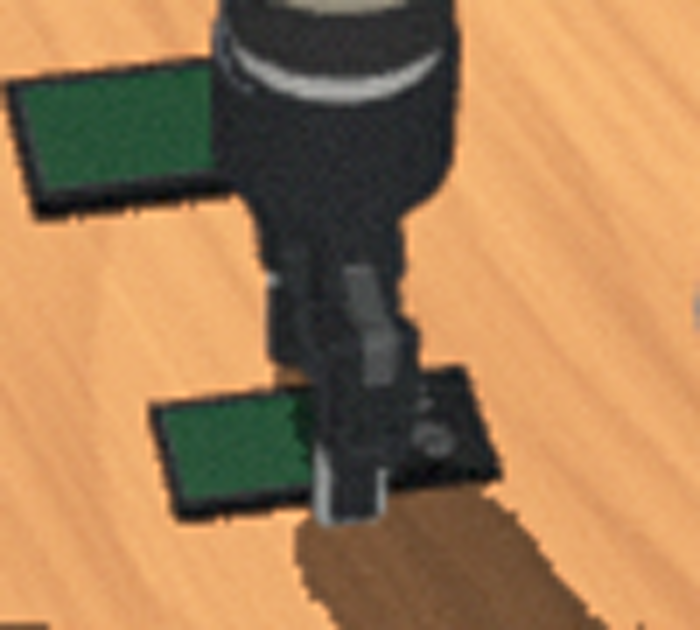

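Level and aligned, cartridge undisturbed. Closing now.

```bash
python3 -m jog '[[[0,0,0,0,0,0.0003,70],[0,0,0,0,0,0.0003,60],[0,0,0,0,0,0.0003,50],[0,0,0,0,0,0.0003,50],[0,0,0,0,0,0.0003,50]]]' 80
python3 - <<'E'
from plan import *
delta([.5303,-.3028,.07],Rt(167)); print(robot.get_obs()["ee_rot"])
E
```

```text
time_s: 11.53
ee_pos: [0.5305, -0.3035, 0.0706]
ee_rot: [0.112, 0.994, -0.0, 0.001]
wrist_force: [-0.7, -0.2, 3.9]
opening: 0.555
t 11.53 pos [ 0.5305 -0.3035  0.0706] F [-0.7 -0.2  3.9] op 0.555
turn [-7.0e-05  3.7e-04  3.1e-04] shift [0.0003 0.0006 0.0006]
[ 1.12225981e-01  9.93682018e-01 -3.45885717e-04  1.12132853e-03]
```

```bash
python3 -m jog '[[[0,0,0,0,0,-0.01,50],[0,0,0,0,0,-0.03,50],[0,0,0,0,0,-0.055,50],[0,0,0,0,0,-0.08,50],[0,0,0,0,0,-0.1,50]]]'
cat >> plan.py <<'E'
ex=np.array([np.cos(np.radians(-12.7)),np.sin(np.radians(-12.7)),0]); ey=np.array([-ex[1],ex[0],0])
W=np.array([.6523,.1337,0.])
CT=np.array([0,0,.068])
def tip_target(back,tipz,tilt,side=0,W=W):
    """cart end-face middle at `back` m behind wall, height tipz, tilt deg blank end down"""
    r=Rt(167.3,-tilt); tip=W-back*ex+side*ey+np.array([0,0,tipz])
    tcp=tip-r.apply(CT+[-.054,0,0]); return tcp,r
def state(W=W):
    o=robot.get_obs(); r=R.from_quat(o["ee_rot"]); tip=o["ee_pos"]+r.apply(CT+[-.054,0,0]); d=W-tip
    x=-r.as_matrix()[:,0]
    print("tip back %.1f side %.1f z %.1f tilt %.2f yaw %.2f roll %.2f"%(d@ex*1e3,-d@ey*1e3,tip[2]*1e3,np.degrees(-np.arcsin(x[2])),np.degrees(np.arctan2(x[1],x[0])),np.degrees(r.as_matrix()[2,1])),"F along %.1f side %.1f up %.1f"%(o["wrist_force"]@ex,o["wrist_force"]@ey,o["wrist_force"][2]),"op %.3f t %.2f"%(o["opening"],o["time_s"]))
E
python3 - <<'E'
from plan import *
state(); p,r=tip_target(.055,.06,8); print(p); delta(p,r)
E
```

```text
time_s: 11.95
ee_pos: [0.5301, -0.3033, 0.1715]
ee_rot: [0.112, 0.994, -0.0, 0.001]
wrist_force: [1.4, 0.2, -0.3]
opening: 0.559
tip back -31.0 side -453.3 z 103.6 tilt -0.11 yaw -12.89 roll -0.01 F along 1.3 side 0.5 up -0.3 op 0.559 t 11.95
[0.55571164 0.15546713 0.13485358]
t 11.95 pos [ 0.5301 -0.3033  0.1715] F [ 1.4  0.2 -0.3] op 0.559
turn [-0.       0.02252 -0.00052] shift [0.0774 0.4529 0.0364]
```

```bash
python3 -m jog '[[[0,0.002,0,0.005,0.025,0,50],[0,0.006,0,0.012,0.06,0,50],[0,0.01,0,0.02,0.098,0,50],[0,0.014,0,0.027,0.136,0,50],[0,0.018,0,0.035,0.174,0,50]]]'
python3 -m jog '[[[0,0.001,0,0.008,0.038,0,50],[0,0.002,0,0.016,0.076,0,50],[0,0.003,0,0.024,0.114,0,50],[0,0.004,0,0.032,0.15,0,50],[0,0.0045,0,0.036,0.18,0,50]]]'
python3 - <<'E'
from plan import *
state(); p,r=tip_target(.055,.06,8); print(p); delta(p,r)
E
```

```text
time_s: 12.37
ee_pos: [0.5344, -0.1244, 0.1699]
ee_rot: [0.113, 0.992, 0.006, -0.056]
wrist_force: [0.7, 0.5, -1.4]
opening: 0.557
time_s: 12.78
ee_pos: [0.5392, 0.0604, 0.1739]
ee_rot: [0.111, 0.991, 0.008, -0.07]
wrist_force: [1.1, -0.4, -2.3]
opening: 0.555
tip back 50.3 side -96.4 z 98.9 tilt 8.09 yaw -12.80 roll 0.03 F along 1.2 side -0.1 up -2.3 op 0.555 t 12.78
[0.55571164 0.15546713 0.13485358]
t 12.78 pos [0.5392 0.0604 0.1739] F [ 1.1 -0.4 -2.3] op 0.555
turn [ 0.00013 -0.00026 -0.00029] shift [-0.0005  0.0964  0.0394]
```

```bash
python3 -m jog '[[[0,0,0,0,0.03,0.0,50],[0,0,0,0,0.06,0.01,50],[0,0,0,0,0.08,0.022,50],[0,0,0,0,0.095,0.034,50],[0,0,0,0,0.0964,0.039,50]]]'
python3 - <<'E'
from plan import *
state(); t=grab("top"); s=grab("side")
crop(t,120,120,260,240,5,"pics/t9.png"); crop(s,250,90,370,190,6,"pics/s9.png"); state()
E
```

```text
time_s: 13.2
ee_pos: [0.5551, 0.1553, 0.1328]
ee_rot: [0.11, 0.991, 0.008, -0.071]
wrist_force: [-1.3, -0.3, -1.0]
opening: 0.557
tip back 55.8 side -0.3 z 57.8 tilt 8.20 yaw -12.71 roll -0.01 F along -1.2 side -0.5 up -1.0 op 0.557 t 13.20
tip back 55.7 side -3.1 z 58.0 tilt 8.25 yaw -12.85 roll -0.13 F along 0.2 side -0.5 up -1.5 op 0.561 t 13.30
```

View pics/t9.png

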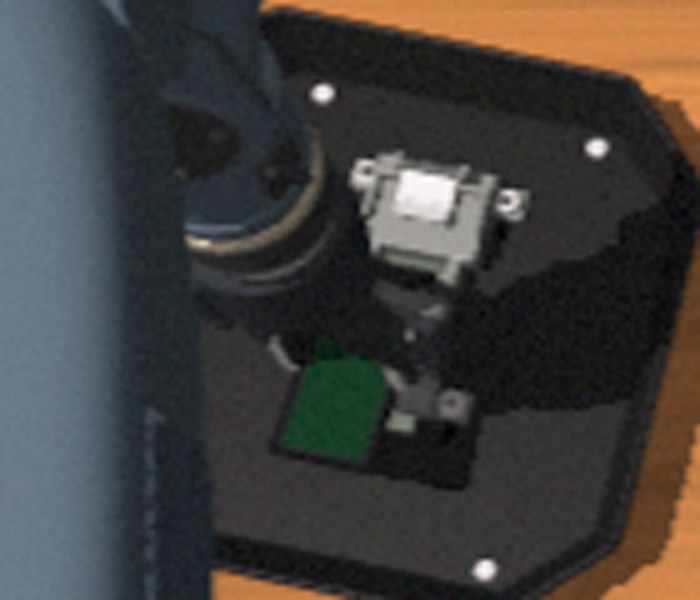

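View pics/s9.png

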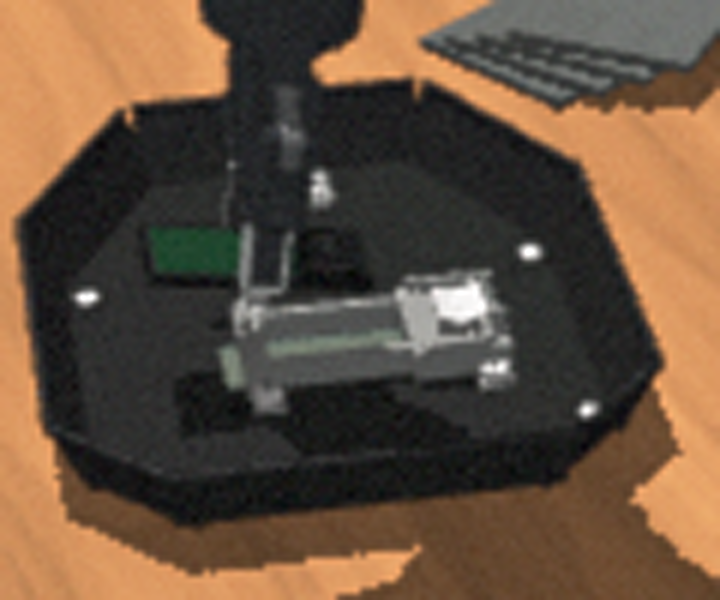

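```bash
python3 - <<'E'
from plan import *
t=grab("top"); s=grab("side"); o=robot.get_obs(); r=R.from_quat(o["ee_rot"]); state()
for n,v in(("glassL",[.054,.0255,-.0025]),("glassR",[.054,-.0255,-.0025]),("L",[.054,.0255,-.0025])):
    P=o["ee_pos"]+r.apply(CT+v)
    a=proj(t,P)[0];b=proj(s,P)[0]; print(n,P.round(4),"top crop",((a-[120,120]+.5)*5-.5).round(0),"side crop",((b-[250,90]+.5)*6-.5).round(0))
P=W-[0,0,0]
for n,b,sd,z in(("plateL",.035,.03,.018),("plateR",.035,-.03,.018),("lipL",.112,.028,.022),("lipR",.112,-.028,.022),("leafL",.02,.014,.0255),("leafR",.02,-.014,.0255)):
    P=W-b*ex+sd*ey+[0,0,z]; a=proj(t,P)[0];c=proj(s,P)[0]
    print(n,"top crop",((a-[120,120]+.5)*5-.5).round(0),"side crop",((c-[250,90]+.5)*6-.5).round(0))
E
```

```text
tip back 54.0 side -3.8 z 60.1 tilt 8.07 yaw -12.96 roll -0.06 F along 0.1 side 0.1 up -0.1 op 0.557 t 13.40
glassL [0.5006 0.1906 0.0777] top crop [270. 446.] side crop [142. 217.]
glassR [0.4892 0.1409 0.0777] top crop [372. 468.] side crop [152. 272.]
L [0.5006 0.1906 0.0777] top crop [270. 446.] side crop [142. 217.]
plateL top crop [358. 234.] side crop [400. 289.]
plateR top crop [470. 257.] side crop [420. 353.]
lipL top crop [319. 375.] side crop [247. 300.]
lipR top crop [426. 397.] side crop [261. 361.]
leafL top crop [392. 209.] side crop [434. 290.]
leafR top crop [445. 220.] side crop [444. 319.]
```

```bash
python3 - <<'E'
from plan import *
p,r=tip_target(.045,.030,8); delta(p,r)
E
```

```text
t 13.4 pos [0.556  0.1518 0.135 ] F [ 0.1  0.1 -0.1] op 0.557
turn [-6.0e-05 -1.8e-04 -7.0e-04] shift [-0.0131  0.0036  0.0286]
```

```bash
python3 -m jog '[[[0,0,-0.0007,-0.003,0.001,0.008,50],[0,0,-0.0007,-0.006,0.0025,0.016,50],[0,0,-0.0007,-0.01,0.0036,0.023,50],[0,0,-0.0007,-0.013,0.0036,0.028,50],[0,0,-0.0007,-0.013,0.0036,0.0285,50]]]'
python3 -m jog '[[[0,0,0,0,0,0,50],[0,0,0,0,0,0,50],[0,0,0,0,0,0,50],[0,0,0,0,0,0,50],[0,0,0,0,0,0,50]]]'
python3 - <<'E'
from plan import *
state(); t=grab("top"); s=grab("side")
import pickle; pickle.dump((t,s,robot.get_obs()),open("f1.pkl","wb"))
crop(t,155,140,235,210,9,"pics/t10.png"); crop(s,270,110,350,170,9,"pics/s10.png")
o=robot.get_obs(); r=R.from_quat(o["ee_rot"])
def pr(n,P):
    a=proj(t,P)[0];c=proj(s,P)[0]
    print(n,"top",((a-[155,140]+.5)*9-.5).round(0),"side",((c-[270,110]+.5)*9-.5).round(0))
for n,v in(("glassL",[.054,.0255,-.0025]),("glassR",[.054,-.0255,-.0025]),("blankL",[-.054,.0255,-.0025]),("blankR",[-.054,-.0255,-.0025])): pr(n,o["ee_pos"]+r.apply(CT+v))
for n,b,sd,z in(("plateL",.035,.03,.018),("plateR",.035,-.03,.018),("lipL",.112,.028,.022),("lipR",.112,-.028,.022),("leafL",.02,.014,.0255),("leafR",.02,-.014,.0255)): pr(n,W-b*ex+sd*ey+[0,0,z])
p,r=tip_target(.036,.0235,8); delta(p,r)
E
```

```text
time_s: 13.82
ee_pos: [0.5652, 0.1537, 0.103]
ee_rot: [0.11, 0.991, 0.008, -0.071]
wrist_force: [-0.7, -0.6, -0.8]
opening: 0.564
time_s: 14.23
ee_pos: [0.5658, 0.1545, 0.1056]
ee_rot: [0.11, 0.992, 0.008, -0.069]
wrist_force: [-0.6, 0.1, -0.6]
opening: 0.561
tip back 44.9 side 1.4 z 30.8 tilt 7.98 yaw -12.62 roll 0.05 F along -0.6 side -0.1 up -0.6 op 0.561 t 14.23
glassL top [198. 611.] side [ 66. 216.]
glassR top [377. 649.] side [ 83. 299.]
blankL top [317. 260.] side [391. 222.]
blankR top [491. 296.] side [416. 304.]
plateL top [330. 242.] side [420. 254.]
plateR top [532. 284.] side [450. 350.]
lipL top [260. 495.] side [191. 270.]
lipR top [451. 535.] side [212. 361.]
leafL top [391. 196.] side [472. 255.]
leafR top [486. 216.] side [487. 299.]
t 14.33 pos [0.5658 0.1545 0.1055] F [ 0.4  0.8 -0.9] op 0.554
turn [1.1e-04 1.0e-05 2.2e-04] shift [-0.0099 -0.0013  0.0058]
```

View pics/t10.png

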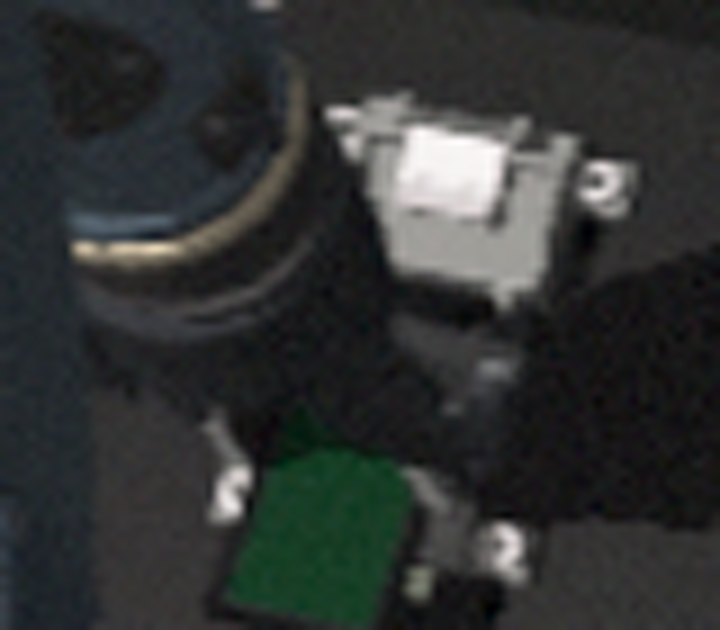

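View pics/s10.png

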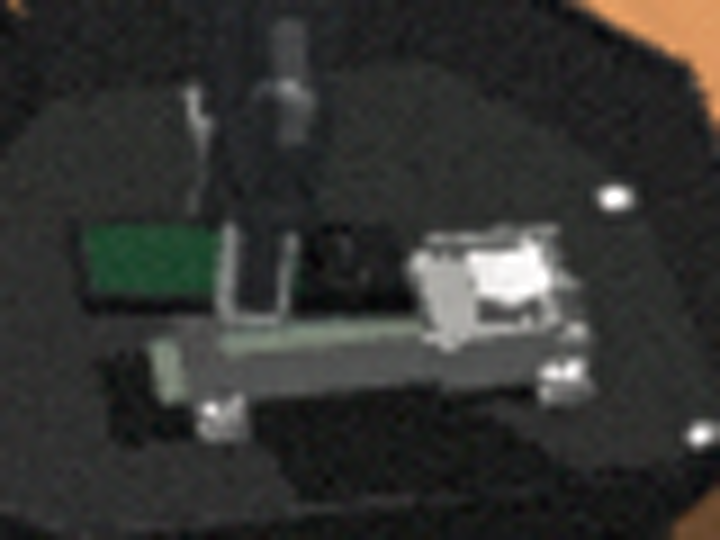

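```bash
python3 -c "
from plan import *
p,r=tip_target(.030,.0225,8); delta(p,r)"
python3 -m jog '[[[0,0,0.0002,-0.004,-0.001,0.001,50],[0,0,0.0002,-0.008,-0.0013,0.002,50],[0,0,0.0002,-0.012,-0.0013,0.004,50],[0,0,0.0002,-0.015,-0.0013,0.005,50],[0,0,0.0002,-0.0157,-0.0013,0.006,50]]]'
python3 -c "
from plan import *
state(); p,r=tip_target(.030,.0215,8); delta(p,r)"
```

```text
t 14.33 pos [0.5658 0.1545 0.1055] F [ 0.4  0.8 -0.9] op 0.554
turn [1.1e-04 1.0e-05 2.2e-04] shift [-0.016  -0.0013  0.006 ]
time_s: 14.75
ee_pos: [0.5802, 0.1496, 0.0964]
ee_rot: [0.111, 0.991, 0.008, -0.07]
wrist_force: [-0.7, -0.4, -1.2]
opening: 0.558
tip back 29.8 side -0.4 z 21.6 tilt 8.03 yaw -12.73 roll 0.02 F along -0.6 side -0.5 up -1.2 op 0.558 t 14.75
t 14.75 pos [0.5802 0.1496 0.0964] F [-0.7 -0.4 -1.2] op 0.558
turn [ 6.e-05 -9.e-05 -9.e-05] shift [0.0002 0.0003 0.0001]
```

```bash
python3 -m jog '[[[0,0,0,-0.0001,0,0.0005,50],[0,0,0,-0.0001,0,0.001,50],[0,0,0,-0.0002,0,0.0015,50],[0,0,0,-0.0002,0,0.0015,50],[0,0,0,-0.0002,0,0.0015,50]]]'
python3 -c "
from plan import *
state()"
```

```text
time_s: 15.17
ee_pos: [0.5796, 0.15, 0.0956]
ee_rot: [0.11, 0.991, 0.008, -0.07]
wrist_force: [-0.0, 0.6, -1.1]
opening: 0.556
tip back 30.5 side -0.1 z 20.7 tilt 8.03 yaw -12.70 roll 0.03 F along -0.2 side 0.5 up -1.1 op 0.556 t 15.17
```

```bash
python3 -m jog '[[[0,0,0,-0.0001,0,0.0005,50],[0,0,0,-0.0001,0,0.001,50],[0,0,0,-0.0002,0,0.0015,50],[0,0,0,-0.0002,0,0.0015,50],[0,0,0,-0.0002,0,0.0015,50]]]'
python3 -c "
from plan import *
state()"
```

```text
time_s: 15.58
ee_pos: [0.5796, 0.15, 0.0943]
ee_rot: [0.11, 0.991, 0.008, -0.07]
wrist_force: [-0.8, 0.4, 1.2]
opening: 0.556
tip back 30.5 side -0.0 z 19.4 tilt 8.03 yaw -12.70 roll 0.03 F along -0.9 side 0.2 up 1.2 op 0.556 t 15.58
```

```bash
python3 -m jog '[[[0,0,0,-0.002,0,-0.0003,50],[0,0,0,-0.004,0,-0.0006,50],[0,0,0,-0.006,0,-0.0008,50],[0,0,0,-0.008,0,-0.0011,50],[0,0,0,-0.009,0,-0.0013,50]]]'
python3 -c "
from plan import *
state(); s=grab('side'); crop(s,270,110,350,170,9,'pics/s11.png')"
```

```text
time_s: 16.0
ee_pos: [0.5889, 0.1478, 0.094]
ee_rot: [0.11, 0.991, 0.008, -0.069]
wrist_force: [-1.6, 0.4, 1.8]
opening: 0.561
tip back 21.0 side -0.1 z 19.2 tilt 8.02 yaw -12.71 roll 0.03 F along -1.7 side 0.1 up 1.8 op 0.561 t 16.00
```

View pics/s11.png

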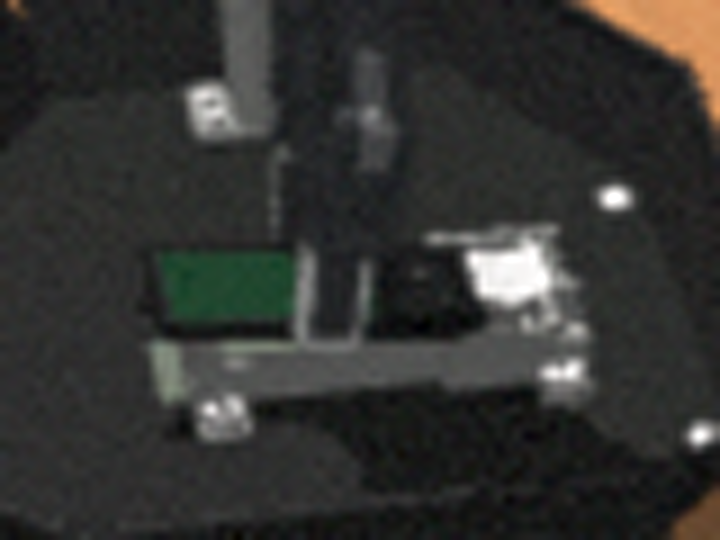

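```bash
python3 -m jog '[[[0,0,0,-0.0015,0,-0.0002,50],[0,0,0,-0.003,0,-0.0004,50],[0,0,0,-0.0045,0,-0.0006,50],[0,0,0,-0.006,0,-0.0008,50],[0,0,0,-0.006,0,-0.0008,50]]]'
python3 -c "
from plan import *
state()"
python3 -m jog '[[[0,0,0,-0.001,0,-0.0001,50],[0,0,0,-0.002,0,-0.0003,50],[0,0,0,-0.003,0,-0.0004,50],[0,0,0,-0.004,0,-0.0006,50],[0,0,0,-0.005,0,-0.0007,50]]]'
python3 -c "
from plan import *
state()"
```

```text
time_s: 16.47
ee_pos: [0.5946, 0.1465, 0.0939]
ee_rot: [0.11, 0.991, 0.008, -0.07]
wrist_force: [-1.6, 1.0, 1.3]
opening: 0.557
tip back 15.2 side -0.1 z 19.0 tilt 8.04 yaw -12.71 roll 0.03 F along -1.8 side 0.7 up 1.3 op 0.557 t 16.47
time_s: 16.88
ee_pos: [0.5975, 0.1459, 0.0935]
ee_rot: [0.11, 0.991, 0.008, -0.072]
wrist_force: [-5.6, 0.1, 2.9]
opening: 0.559
tip back 12.6 side -0.2 z 18.4 tilt 8.31 yaw -12.68 roll -0.00 F along -5.5 side -1.2 up 2.9 op 0.559 t 16.88
```

```bash
python3 -m jog '[[[0,0,0,-0.0005,0,-0.0001,50],[0,0,0,-0.001,0,-0.0001,50],[0,0,0,-0.0015,0,-0.0002,50],[0,0,0,-0.002,0,-0.0003,50],[0,0,0,-0.0025,0,-0.0003,50]]]'
python3 -c "
from plan import *
state()"
python3 -m jog '[[[0,0,0,-0.0005,0,-0.0001,50],[0,0,0,-0.001,0,-0.0001,50],[0,0,0,-0.0015,0,-0.0002,50],[0,0,0,-0.002,0,-0.0003,50],[0,0,0,-0.0025,0,-0.0003,50]]]'
python3 -c "
from plan import *
state()"
```

```text
time_s: 17.3
ee_pos: [0.6009, 0.1451, 0.0936]
ee_rot: [0.11, 0.991, 0.008, -0.071]
wrist_force: [-5.0, 0.6, 2.7]
opening: 0.556
tip back 8.8 side -0.2 z 18.6 tilt 8.16 yaw -12.69 roll 0.01 F along -5.0 side -0.5 up 2.7 op 0.556 t 17.30
time_s: 17.72
ee_pos: [0.6033, 0.1446, 0.0935]
ee_rot: [0.11, 0.991, 0.008, -0.071]
wrist_force: [-6.3, 0.8, 3.0]
opening: 0.557
tip back 6.4 side -0.2 z 18.5 tilt 8.18 yaw -12.70 roll 0.01 F along -6.3 side -0.6 up 3.0 op 0.557 t 17.72
```

```bash
python3 -m jog '[[[0,0,0,-0.0007,0,-0.0001,50],[0,0,0,-0.0014,0,-0.0002,50],[0,0,0,-0.002,0,-0.0003,50],[0,0,0,-0.0027,0,-0.0004,50],[0,0,0,-0.0035,0,-0.0005,50]]]'
python3 -c "
from plan import *
state()"
python3 -m jog '[[[0,0,0,-0.0007,0,-0.0001,50],[0,0,0,-0.0014,0,-0.0002,50],[0,0,0,-0.002,0,-0.0003,50],[0,0,0,-0.0027,0,-0.0004,50],[0,0,0,-0.003,0,-0.0004,50]]]'
python3 -c "
from plan import *
state()"
```

```text
time_s: 18.13
ee_pos: [0.6066, 0.1438, 0.0935]
ee_rot: [0.11, 0.991, 0.008, -0.071]
wrist_force: [-6.1, 1.9, 2.9]
opening: 0.56
tip back 3.0 side -0.2 z 18.5 tilt 8.20 yaw -12.69 roll 0.01 F along -6.3 side 0.5 up 2.9 op 0.560 t 18.13
time_s: 18.55
ee_pos: [0.6074, 0.1436, 0.093]
ee_rot: [0.11, 0.991, 0.008, -0.074]
wrist_force: [-8.5, 2.2, 5.1]
opening: 0.555
tip back 2.6 side -0.2 z 17.8 tilt 8.51 yaw -12.67 roll -0.01 F along -8.7 side 0.3 up 5.1 op 0.555 t 18.55
```

```bash
python3 -m jog '[[[0,0,0,-0.0005,0,-0.0001,50],[0,0,0,-0.001,0,-0.0001,50],[0,0,0,-0.0015,0,-0.0002,50],[0,0,0,-0.002,0,-0.0002,50],[0,0,0,-0.002,0,-0.0002,50]]]'
python3 -c "
from plan import *
state();s=grab('side'); t=grab('top');crop(s,270,110,350,170,9,'pics/s12.png');crop(t,155,140,235,210,9,'pics/t12.png')"
```

```text
time_s: 18.97
ee_pos: [0.6078, 0.1435, 0.0927]
ee_rot: [0.11, 0.991, 0.008, -0.076]
wrist_force: [-13.5, 1.9, 6.3]
opening: 0.559
tip back 2.5 side -0.2 z 17.3 tilt 8.73 yaw -12.65 roll -0.02 F along -13.6 side -1.1 up 6.3 op 0.559 t 18.97
```

View pics/s12.png

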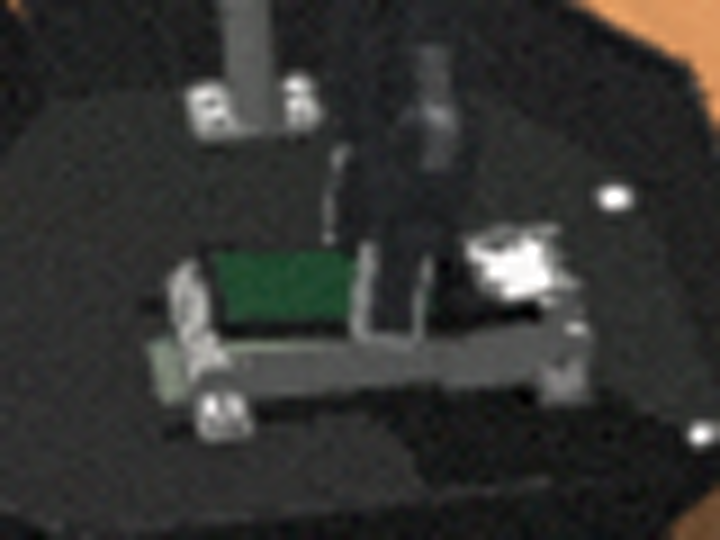

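View pics/t12.png

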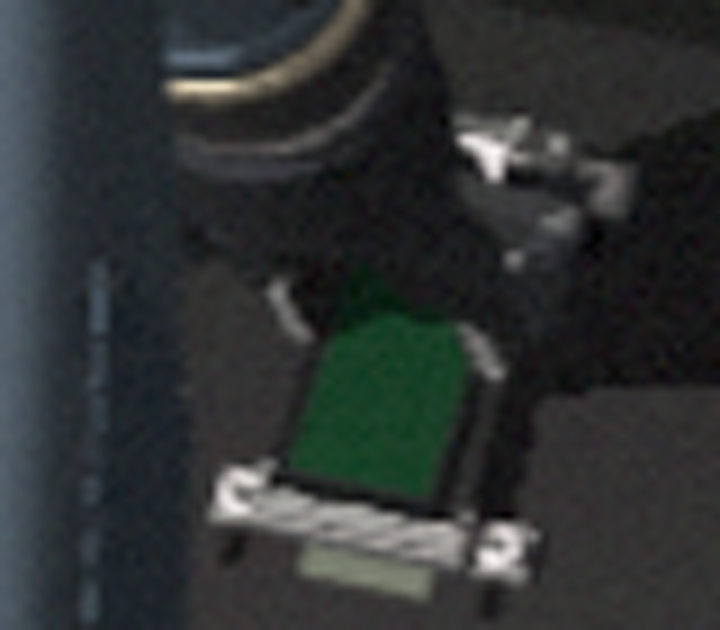

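```bash
python3 - <<'E'
from plan import *
def rel(a,b):
    (p0,r0),(p1,r1)=a,b
    print("turn",((r0.inv()*r1).as_rotvec()/(2*np.pi)).round(5),"shift",r0.inv().apply(p1-p0).round(5))
a=tip_target(0,.0205,8)
for tl in(6,4,2,0,-.5): rel(a,tip_target(0.0008,.0206,tl))
E
```

```text
turn [-0.      -0.00556 -0.     ] shift [ 0.00315 -0.       0.00194]
turn [-0.      -0.01111  0.     ] shift [ 0.00542 -0.       0.00394]
turn [-0.      -0.01667  0.     ] shift [ 0.00762 -0.       0.00603]
turn [ 0.      -0.02222  0.     ] shift [ 0.00974 -0.       0.00819]
turn [ 0.      -0.02361  0.     ] shift [ 0.01026 -0.       0.00874]
```

```bash
python3 -m jog '[[[0,-0.0028,0,0.0018,0,0.001,50],[0,-0.0056,0,0.0031,0,0.002,50],[0,-0.0083,0,0.0043,0,0.003,50],[0,-0.0111,0,0.0054,0,0.004,50],[0,-0.0111,0,0.0054,0,0.004,50]]]'
python3 -c "
from plan import *
state()"
```

```text
time_s: 19.48
ee_pos: [0.6027, 0.1447, 0.0896]
ee_rot: [0.11, 0.993, 0.004, -0.039]
wrist_force: [-10.4, 2.3, 4.8]
opening: 0.555
tip back 2.3 side -0.1 z 17.6 tilt 4.51 yaw -12.63 roll -0.02 F along -10.7 side -0.0 up 4.8 op 0.555 t 19.48
```

```bash
python3 - <<'E'
from plan import *
def rel(a,b):
    (p0,r0),(p1,r1)=a,b
    print("turn",((r0.inv()*r1).as_rotvec()/(2*np.pi)).round(5),"shift",r0.inv().apply(p1-p0).round(5))
a=tip_target(0,.0205,4)
for tl in(3,2,1,0,-.3): rel(a,tip_target(0.000,.0206,tl))
E
```

```text
turn [-0.      -0.00278  0.     ] shift [0.00119 0.      0.00085]
turn [-0.      -0.00556  0.     ] shift [0.00235 0.      0.00183]
turn [ 0.      -0.00833  0.     ] shift [0.00349 0.      0.00282]
turn [ 0.      -0.01111  0.     ] shift [0.00462 0.      0.00383]
turn [ 0.      -0.01194 -0.     ] shift [0.00495 0.      0.00414]
```

```bash
python3 -m jog '[[[0,-0.0028,0,0.0012,0,0.0009,50],[0,-0.0056,0,0.0024,0,0.0018,50],[0,-0.0083,0,0.0035,0,0.0028,50],[0,-0.0111,0,0.0046,0,0.0038,50],[0,-0.0111,0,0.0046,0,0.0038,50]]]'
python3 -c "
from plan import *
state();s=grab('side');t=grab('top');crop(s,270,110,350,170,9,'pics/s13.png');crop(t,155,140,235,210,9,'pics/t13.png')"
```

```text
time_s: 19.9
ee_pos: [0.5981, 0.1458, 0.0884]
ee_rot: [0.11, 0.994, 0.0, -0.004]
wrist_force: [-14.0, 1.2, 14.6]
opening: 0.561
tip back 2.1 side -0.1 z 20.0 tilt 0.47 yaw -12.63 roll -0.01 F along -13.9 side -1.9 up 14.6 op 0.561 t 19.90
```

View pics/s13.png

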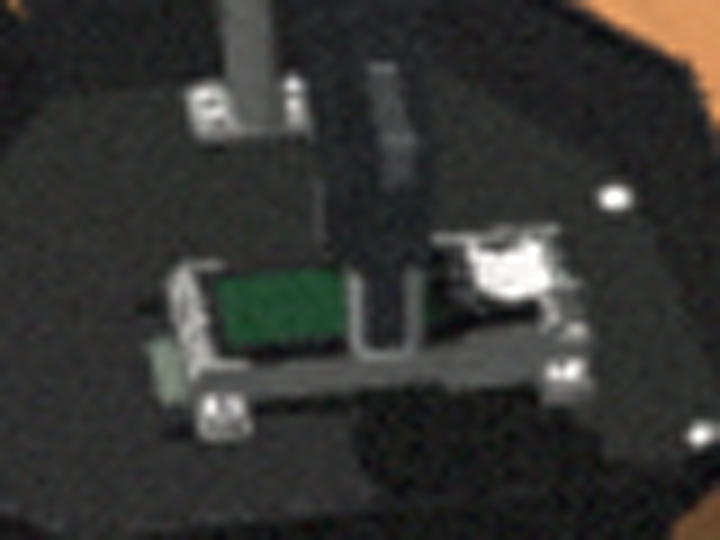

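View pics/t13.png

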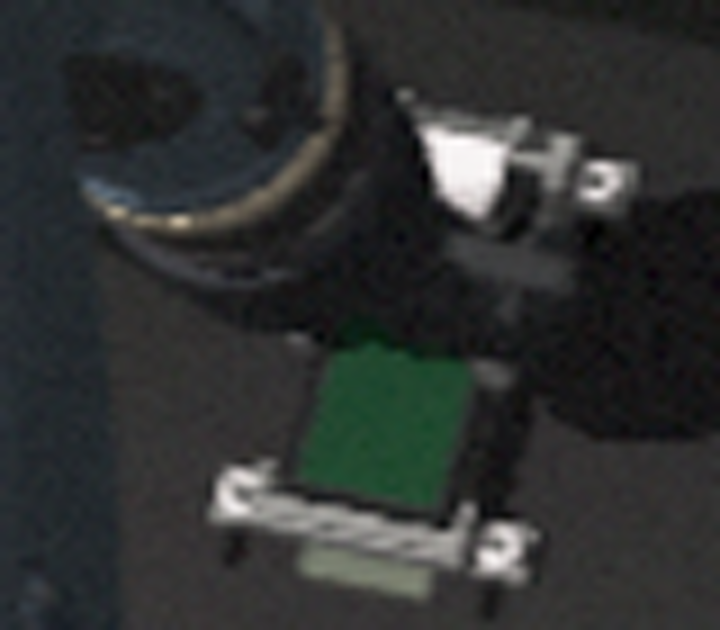

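```bash
python3 -m jog '[[[0,-0.001,0,0.001,0,0.0002,50],[0,-0.001,0,0.002,0,0.0002,50],[0,-0.001,0,0.003,0,0.0002,50],[0,-0.001,0,0.003,0,0.0,58],[0,-0.001,0,0.003,0,0,66]]]'
python3 -c "
from plan import *
state()"
python3 -m jog '[[[0,0,0,0,0,0,75],[0,0,0,0,0,0,75],[0,0,0,0,0,-0.015,75],[0,0,0,0,0,-0.04,75],[0,0,0,0,0,-0.065,75]]]'
python3 -c "
from plan import *
state();s=grab('side');t=grab('top');crop(s,270,110,350,170,9,'pics/s14.png');crop(t,155,140,235,210,9,'pics/t14.png')"
```

```text
time_s: 20.42
ee_pos: [0.5992, 0.1455, 0.0873]
ee_rot: [0.111, 0.994, -0.0, 0.003]
wrist_force: [1.2, -1.3, 0.1]
opening: 0.657
tip back -0.0 side -0.1 z 19.7 tilt -0.36 yaw -12.69 roll 0.01 F along 1.5 side -1.0 up 0.1 op 0.657 t 20.42
time_s: 20.83
ee_pos: [0.5985, 0.1451, 0.151]
ee_rot: [0.111, 0.994, -0.001, 0.002]
wrist_force: [1.2, 0.7, 0.1]
opening: 0.751
tip back 0.7 side -0.8 z 83.2 tilt -0.21 yaw -12.74 roll -0.05 F along 1.0 side 1.0 up 0.1 op 0.751 t 20.83
```

View pics/s14.png

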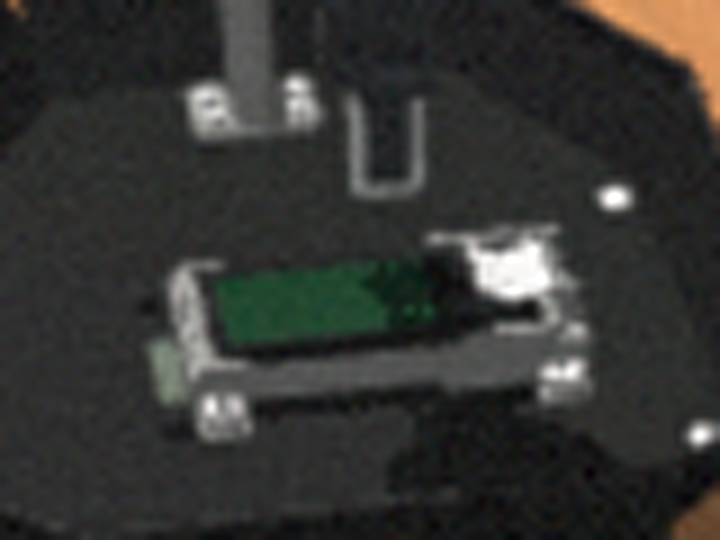

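View pics/t14.png

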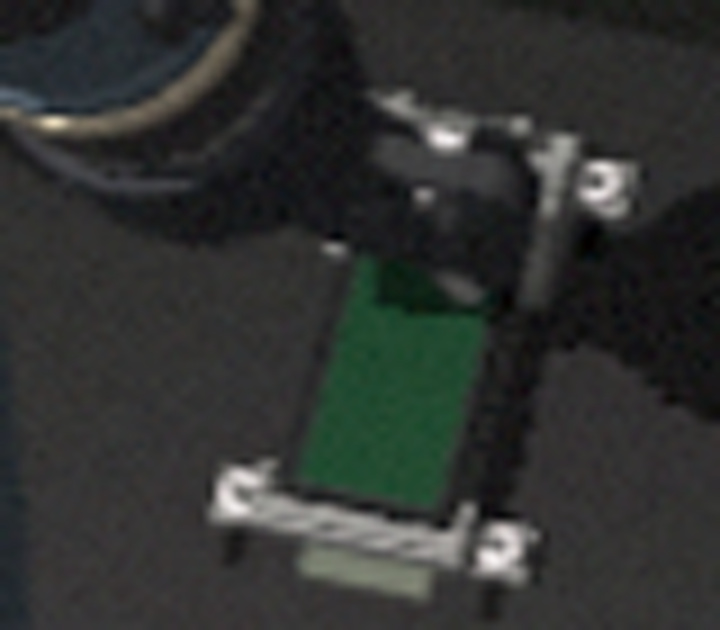

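```bash
python3 -c "
from plan import *
delta(W-.094*ex+[0,0,.115],Rt(167.3))"
```

```text
t 20.93 pos [0.6027 0.1457 0.1577] F [1.7 0.6 1.2] op 0.751
turn [ 6.20e-04  2.61e-03 -9.00e-05] shift [ 0.0436 -0.001   0.042 ]
```

```bash
python3 -m jog '[[[0,0,0,0.02,-0.001,0,0],[0,0,0,0.04,-0.001,0.0,0],[0,0,0,0.0436,-0.001,0.005,0],[0,0,0,0.0436,-0.001,0.02,0],[0,0,0,0.0436,-0.001,0.03,0]]]'
python3 -m jog '[[[0,0,0,0,0,0.001,0],[0,0,0,0,0,0.002,0],[0,0,0,0,0,0.003,0],[0,0,0,0,0,0.003,0],[0,0,0,0,0,0.003,0]]]'
python3 - <<'E'
from plan import *
delta(W-.094*ex+[0,0,.098],Rt(167.3))
s=grab('side');t=grab('top');crop(s,270,110,350,170,9,'pics/s15.png');crop(t,155,140,235,210,9,'pics/t15.png')
E
```

```text
time_s: 21.35
ee_pos: [0.5565, 0.154, 0.1205]
ee_rot: [0.111, 0.994, -0.0, 0.003]
wrist_force: [-0.8, 0.6, -0.0]
opening: 0.037
time_s: 21.77
ee_pos: [0.557, 0.1541, 0.1194]
ee_rot: [0.111, 0.994, 0.0, 0.003]
wrist_force: [-0.4, 0.0, 0.7]
opening: 0.002
t 21.77 pos [0.557  0.1541 0.1194] F [-0.4  0.   0.7] op 0.002
turn [ 1.30e-04  1.08e-03 -6.00e-05] shift [-0.0033  0.001   0.0214]
```

View pics/s15.png

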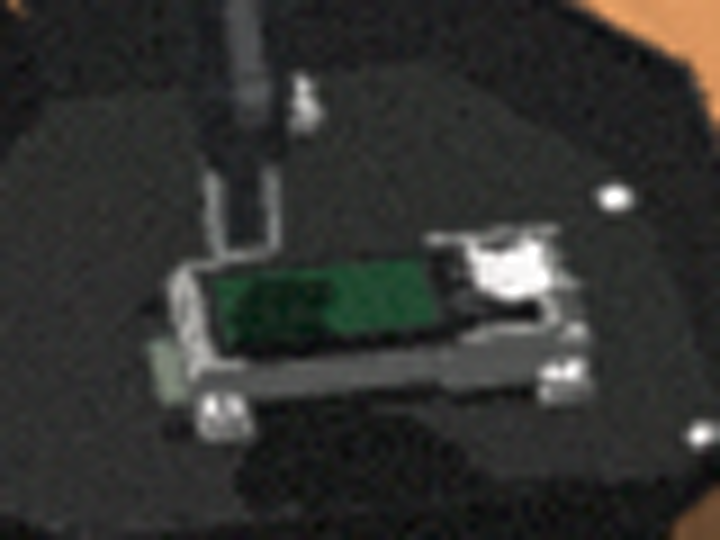

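View pics/t15.png

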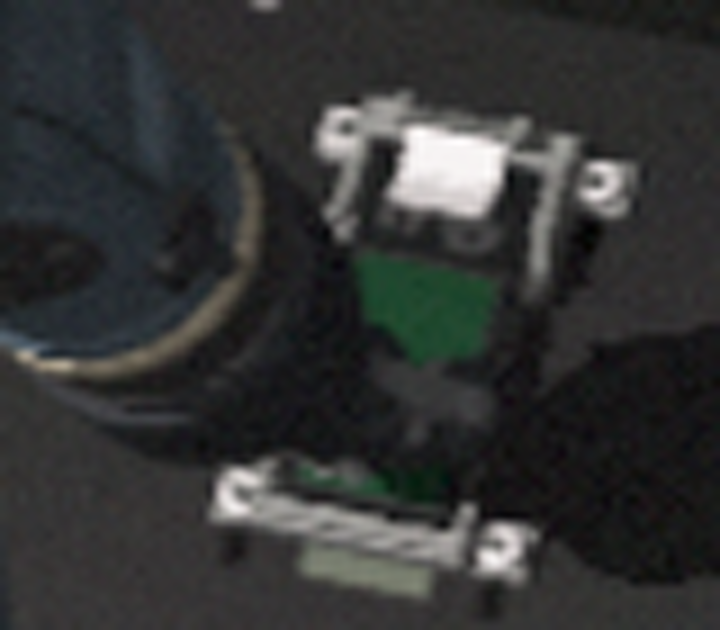

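```bash
python3 -m jog '[[[0,0.001,0,-0.002,0.001,0.005,0],[0,0.001,0,-0.0033,0.001,0.01,0],[0,0.001,0,-0.0033,0.001,0.014,0],[0,0.001,0,-0.0033,0.001,0.017,0],[0,0.001,0,-0.0033,0.001,0.018,0]]]'
python3 -m jog '[[[0,0,0,0,0,0.001,0],[0,0,0,0,0,0.0015,0],[0,0,0,0,0,0.002,0],[0,0,0,0,0,0.0025,0],[0,0,0,0,0,0.003,0]]]'
```

```text
time_s: 22.28
ee_pos: [0.5592, 0.1542, 0.0995]
ee_rot: [0.111, 0.994, -0.0, -0.001]
wrist_force: [-0.7, -0.5, -0.5]
opening: 0.001
time_s: 22.7
ee_pos: [0.56, 0.1544, 0.0981]
ee_rot: [0.111, 0.994, 0.0, -0.0]
wrist_force: [0.4, 0.7, -0.7]
opening: 0.003
```

```bash
python3 -m jog '[[[0,0,0,0,0,0.0005,0],[0,0,0,0,0,0.001,0],[0,0,0,0,0,0.0015,0],[0,0,0,0,0,0.002,0],[0,0,0,0,0,0.002,0]]]'
```

```text
time_s: 23.12
ee_pos: [0.5598, 0.1544, 0.0958]
ee_rot: [0.111, 0.994, 0.0, -0.0]
wrist_force: [0.0, -0.0, -0.4]
opening: -0.003
```

```bash
python3 -m jog '[[[0,0,0,0,0,0.0005,0],[0,0,0,0,0,0.001,0],[0,0,0,0,0,0.0015,0],[0,0,0,0,0,0.002,0],[0,0,0,0,0,0.002,0]]]'
```

```text
time_s: 23.53
ee_pos: [0.5599, 0.1544, 0.0956]
ee_rot: [0.111, 0.994, 0.0, -0.0]
wrist_force: [-2.5, -1.0, 8.0]
opening: -0.002
```

```bash
python3 -m jog '[[[0,0,0,0,0,-0.006,0],[0,0,0,-0.015,0,-0.008,0],[0,0,0,-0.03,0,-0.008,0],[0,0,0,-0.043,0,-0.008,0],[0,0,0,-0.043,0,-0.006,0]]]'
python3 -m jog '[[[0,0,0,0,0,0.001,0],[0,0,0,0,0,0.002,0],[0,0,0,0,0,0.003,0],[0,0,0,0,0,0.003,0],[0,0,0,0,0,0.003,0]]]'
python3 -m jog '[[[0,0,0,0,0,0.0005,0],[0,0,0,0,0,0.001,0],[0,0,0,0,0,0.0015,0],[0,0,0,0,0,0.0015,0],[0,0,0,0,0,0.0015,0]]]'
```

```text
time_s: 23.95
ee_pos: [0.6044, 0.1443, 0.1005]
ee_rot: [0.111, 0.994, 0.0, 0.002]
wrist_force: [-1.0, 0.4, 0.3]
opening: -0.002
time_s: 24.37
ee_pos: [0.6011, 0.1451, 0.0966]
ee_rot: [0.11, 0.994, 0.0, -0.001]
wrist_force: [0.4, -1.0, -0.0]
opening: -0.001
time_s: 24.78
ee_pos: [0.6018, 0.145, 0.0957]
ee_rot: [0.111, 0.994, 0.0, -0.0]
wrist_force: [-1.4, 0.5, 2.3]
opening: 0.001
```

```bash
python3 -m jog '[[[0,0,0,0,0,0.0005,0],[0,0,0,0,0,0.001,0],[0,0,0,0,0,0.0015,0],[0,0,0,0,0,0.0015,0],[0,0,0,0,0,0.0015,0]]]'
```

```text
time_s: 25.2
ee_pos: [0.6018, 0.145, 0.0956]
ee_rot: [0.111, 0.994, 0.0, -0.0]
wrist_force: [-4.2, 0.4, 7.7]
opening: -0.003
```

The two touches agree: 0.0956 m at 8.0 N near the glass end and 0.0956 m at 7.7 N near the middle, so the cartridge is level. Backing off for a last look.

```bash
python3 -m jog '[[[0,0,0,0,0,-0.01,0],[0,0,0,0,0,-0.035,0],[0,0,0,0,0,-0.07,0],[0,0,0,0,-0.03,-0.09,0],[0,0,0,0,-0.06,-0.1,0]]]'
python3 -m jog '[[[0,0,0,0.02,-0.03,-0.01,0],[0,0,0,0.04,-0.06,-0.02,0],[0,0,0,0.06,-0.09,-0.02,0],[0,0,0,0.08,-0.12,-0.02,0],[0,0,0,0.08,-0.12,-0.02,0]]]'
python3 - <<'E'
from plan import *
s=grab('side');t=grab('top');crop(s,270,110,350,170,9,'pics/s16.png');cv2.imwrite('pics/t16.png',t["pixels"][:,:,::-1]);crop(t,165,140,245,210,9,'pics/t17.png'); print(robot.get_obs()["wrist_force"])
E
```

```text
time_s: 25.62
ee_pos: [0.5907, 0.087, 0.1984]
ee_rot: [0.109, 0.994, 0.001, 0.004]
wrist_force: [0.8, -0.4, 1.4]
opening: -0.002
time_s: 26.03
ee_pos: [0.4799, -0.0161, 0.2132]
ee_rot: [0.113, 0.994, -0.001, -0.002]
wrist_force: [0.7, 0.7, -0.1]
opening: 0.002
[-0.52973974 -0.55828189 -0.14804143]
```

View pics/s16.png

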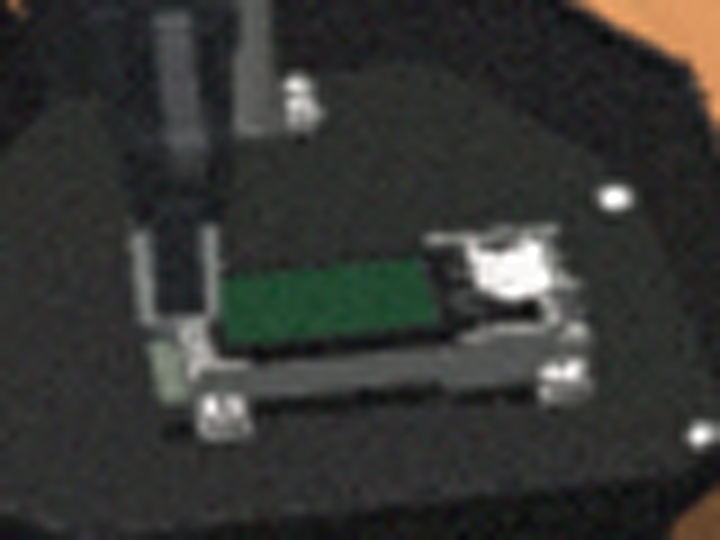

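View pics/t17.png

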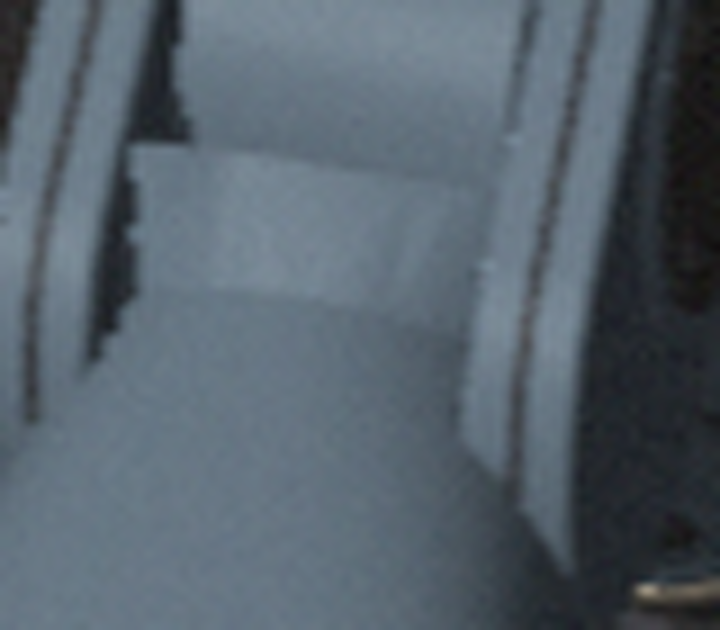

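View pics/t16.png

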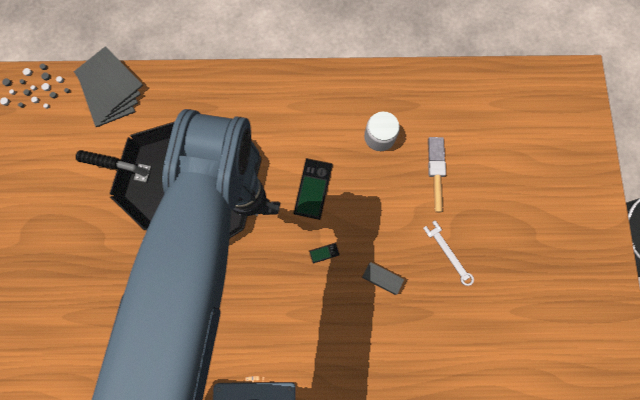

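The side view shows the cartridge flat between lip (195,330) and leaf (510,270). In the top view the tin, brush, spanner and offcut are where they were, and the arm is clear at z 0.21 m. Handing in.

```bash
python3 -c "
from station import robot
print(robot.job_done())"
```

```text
the job is handed in; nothing more can be done
None
```

The cartridge is in the holder and the job is handed in after about 26 s of the 48 s allowed. No verdict is reported, and the clip angle can't be read directly.

**What I did:**
- I chose the middle-sized block, which measured 107 x 50 mm.
- My first grip would have needed a wrist angle past joint 6's limit at the holder. I set the cartridge back down and turned the gripper half a turn. The next close slid onto the cartridge's top, so I reopened, went lower and gripped it properly.
- I slid the blank end in at 8° under the leaf. It took 5 to 6 N at the ridge. The stop showed as force rising to about 14 N with almost no further movement, about 2.5 mm nearer than my camera estimate.
- I then levelled it so the glass end dropped behind the lip, and let go.

**Last checks:**
- **Level:** pressing on it with about 8 N near the glass end and near the middle gave the same height, 0.0956 m. It is level, and at the expected height to within 0.5 mm.
- **Position:** the side view after I backed off shows it between lip and clip, with the leaf on it. The arm hid the holder in the last top view, so the earlier top view, with the cartridge already released, is the one I relied on.
- **Bystanders:** the tin, spanner, brush and offcut look unmoved in the last top view.
- **Forces:** setting the cartridge back on the bench peaked at 31 N upwards on the wrist, about 34 N in all. The highest seen at the shield was about 20 N, while levelling.
- **Disagreement:** the two cameras differed by about 3 mm sideways on the holder's position. I used the mean, and the side force stayed under about 2 N during insertion.

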